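# Set up the sole-gluing station

## Task

Set up the bench for gluing a sole. On the middle of the steel press plate lay the large cork sole, on it the small cork sole, and on that the steel weight, all centred and both soles lying along the plate with their toes (the broad end) towards the plate's round end. On the wooden board, stand the wide tin midway between the two pegs and the narrow tin in the middle of the free part behind the far peg; keep both tins upright all along and leave the hammer, the wooden shoe last and the white pot where they are.

Things in the scene. Friction and masses are not known exactly. Their poses are not given: they have to be found in the camera images.
- plate_toe (a point): Fixed dark steel press plate on the bench, 170 long x 100 wide x 8 mm thick: one short end square, the other (away from the robot) a half round of radius 50. This point is the tip of the round end, on the top face (8 mm above the bench). x points along the plate, from the square end out through the round tip; z up. The plate's middle is 85 mm back from here, along -x.
- board_mid (a point): Fixed mid-brown board on the bench, 204 x 90 x 9 mm, with two upright dark pegs (16 mm diameter, 30 high) on its long centre line. This point is midway between the pegs, on the board's top (9 mm above the bench). x along the board to its free end (away from the robot), z up. Pegs at x = -52 and +52 mm; board from x = -72 to +132; the free part behind the far peg is 60 to 132, its middle x = 96, y = 0.
- large_sole_center (a point): Loose large cork sole lying flat, 160 long x 14 mm thick, 0.07 kg: round toe 66 wide at +x, round heel 50 wide at -x, between them a straight-sided waist 48 mm wide (flat sides from about x = -45 to +22 mm). This point is its centre, half-way up (7 mm above its underside). x to the toe, z up.
- small_sole_center (a point): Loose small cork sole lying flat, 126 long x 12 mm thick, 0.045 kg: round toe 54 wide at +x, round heel 40 wide at -x, between them a straight-sided waist 38 mm wide (flat sides from about x = -35 to +16 mm). This point is its centre, half-way up (6 mm above its underside). x to the toe, z up.
- weight_center (a point): Loose dark steel weight, 60 mm high, 0.5 kg nominal: a round base 50 mm diameter x 28 high, a thin neck, and on top a round knob 26 mm diameter from 38 to 60 mm above its underside. This point is on its axis, half-way up (30 mm above its underside); z up.
- wide_tin_center (a point): Loose closed metal tin, upright, 60 mm diameter x 60 mm high, 0.2 kg nominal. This point is its centre, half-way up (30 mm above its underside); z up.
- narrow_tin_center (a point): Loose closed metal tin, upright, 40 mm diameter x 70 mm high, 0.11 kg nominal. This point is its centre, half-way up (35 mm above its underside); z up.
- hammer: Loose bystander: hammer about 250 mm long lying on the far right of the bench. Not to be moved. The origin is on its underside; x along the handle to the head.
- last: Loose bystander: pale wooden shoe last, about 135 x 48 mm and 56 mm high, on the near right of the bench. Not to be moved. The origin is the centre of its underside; x to its toe.
- pot: Loose bystander: white ceramic cup, 72 mm diameter x 70 mm high, at the far side of the bench. Not to be moved. The origin is the centre of its underside.
Mind the look-alikes: they are no part of the job. Leave any yellow look-alike of the part that bears small_sole_center alone.

How it is judged:
By the outcome, as a careful person would: the job done as asked, in the order asked, and still so for the second after the job is handed in, with the robot touching nothing.
It also fails if it takes over 139 s, if anything falls off the work surface, if the arm or the gripper's body presses on something with over 40 N, if the wrist force passes 120 N, or if a joint passes its speed limit or range.

## Robot

A 6-joint arm with a two-finger parallel gripper is mounted at the origin on the work surface. World frame = base frame: x ahead of the robot, y to its left, z up, the work surface at z = 0. Lengths are in m, angles in degrees, forces in N, time in s.
With the tool pointing down it reaches from about 0.275 to 0.85 m from the base axis. Payload 5.2 kg.
Tool frame: the origin (TCP) lies on the centre line of the jaws, within the pads' length; the fingertips stand 19 mm ahead of it and the grasp point (between the pads) is the TCP; z points along the fingers, y is the direction in which the jaws open and shut (so a half turn about z gives the same grasp; the last joint's range is limited). The gripper opens to 85 mm and grips with 20 to 120 N. Pads are 22 mm wide; open, the fingers measure 114 mm over their backs; the gripper's body (76 mm by 85 mm) begins 54 mm behind the grasp point. The pads swing forward as they close: fully open they stand 13 mm farther back than shut.
Start: joints at [58.167, 14.817, 87.949, -0, 77.235, -11.62], TCP at [0.19, 0.516, 0.25] pointing down, gripper open.
Joint ranges: [-179.93, 179.93], [-52.35, 119.4], [10.71, 147.94], [-69.91, 249.91], [12.55, 155.21], [-178.61, 178.61]. Speed limits (degrees/s): [147.25, 147.25, 180, 180, 180, 180].

## Interface

Orientations are given as [roll, pitch, yaw] about the fixed x, y, z axes, in that order (R = Rz(yaw) Ry(pitch) Rx(roll)).
In Python, from bench import r, grab_frame, camera_model gives the robot as it stands.
- The arm moves only by the tool send_rows, never from a script. Its argument "series" is a list of rows, each a list of 5 numbers: the shift along the tool's x, y, z in m, then the turn about the tool's z in degrees, then the closure, from 0 (fully open) to 1 (shut). In form: [[dx, dy, dz, spin, fingers], ...]. A call has 1 to 20 rows; each row is the pose to reach, as a shift and turn from the pose commanded when the call began, along the tool's axes at that moment; what a row does not reach only later rows make up. A row lasts 1/12 s, in which the tool goes at most 41.7 mm and 7.16 degrees, less where a joint would pass 70% of its speed; a pose out of reach is approached as far as the arm can. A call with a gripper value outside its range is refused whole. The fingers move at their own pace and stop on an object; the grip force is fixed at half the most. Time passes only in rows, so rows that repeat a pose let the fingers close. It gives the time, the measured TCP pose, the force and the opening at its end, in the units of the state.
- r.read_state(): the state, without advancing time (a new reading comes with each control period).
- grab_frame(name): name is "scene" or "side" or "wrist"; returns the picture (480x640x3 uint8, red, green, blue); there is no depth.
- camera_model(name): a dict with "camera_matrix" (3x3 intrinsics, pixels), "k1" (the pictures are not rectified: a ray, as slopes to the right and down, at radius r is drawn at 1 + k1 r^2 times it, then the intrinsics apply), "T" (4x4, takes a point from camera to world coordinates). Camera axes: x right, y up, looking along -z (the intrinsics and any distortion apply to the point x, -y, -z); pixel columns grow to the right and rows downward; lengths in m; the calibration is good to about 2 mm. A picture is of the moment at which its call begins: read the wrist's pose just before it. camera_model takes no time and is no camera call; for the wrist camera it gives the pose at the moment of the call.
- r.finish_job(): hands the job in, once; it reports no verdict.
The state is a dict: "clock": time; "joint_pos": joint angles; "joint_vel": joint speeds; "tau": joint torques, N m; "ee_pos": TCP position; "eef_rot": TCP orientation; "force": force on the tool from outside, world axes, zero at the start; "wrist_torque": the same for the moment, N m; "gripper_width": opening from 0.0 (shut) to 1.0 (fully open).
Only numpy, scipy, OpenCV 4.12 (cv2) and the standard library are available. Lean on these libraries where they do the work, as an engineer would, in place of code of your own. Each camera call takes 0.05 s, during which the arm holds its last target.

## Working session

There is one attempt and no reset: what is moved stays moved. The work goes in short steps, Python scripts to look and compute and a tool call to move; the robot and the scene stay as the last step left them, time stands still between calls to the robot, and variables do not carry over. Pictures are saved under pics/ and viewed, and the job is handed in when it is done.

Besides the shell and the picture viewer there is one more tool, called after ">>>" as name(argument=value, ...) on one line, values as JSON. send_rows: Moves the arm, as the interface text tells. Its arguments: {"type":"object","properties":{"series":{"type":"array","items":{"type":"array","items":{"type":"number"}}}},"required":["series"]}

```bash
ls; mkdir -p pics
python3 - <<'E'
from bench import r, grab_frame, camera_model
import cv2
print(r.read_state())
for n in ["scene","side","wrist"]:
    m=camera_model(n); print(n,m)
    cv2.imwrite(f"pics/{n}0.png",grab_frame(n)[:,:,::-1])
E
```

```text
pics
{'clock': 0.0, 'joint_pos': array([ 5.81669284e+01,  1.48603009e+01,  8.80125356e+01, -1.10020661e-03,
        7.72346335e+01, -1.16184590e+01]), 'joint_vel': array([ 0.01148466, -0.01072392,  0.04264914,  0.07091929,  0.00244411,
       -0.04597067]), 'tau': array([-1.32958365e-03, -4.46031153e+01, -2.90571928e+01, -5.37363048e-04,
        1.16013992e-02,  9.20792402e-07]), 'ee_pos': array([0.18974735, 0.51569399, 0.24945467]), 'eef_rot': array([-1.79894516e+02, -2.05931730e-02,  1.59785613e+02]), 'force': array([-0.63108929, -0.33301325, -0.09755876]), 'wrist_torque': array([-0.03863692, -0.00824199, -0.02880974]), 'gripper_width': 0.9976291544799619}
scene {'camera_matrix': array([[515.09210435,   0.        , 320.96084444],
       [  0.        , 515.09210435, 241.42397428],
       [  0.        ,   0.        ,   1.        ]]), 'k1': -0.0624531158586863, 'T': array([[ 0.31002528, -0.57281061,  0.75879663,  1.50569007],
       [ 0.95065111,  0.17660259, -0.25509606, -0.39927078],
       [ 0.01211628,  0.80043709,  0.59929431,  0.82116316],
       [ 0.        ,  0.        ,  0.  
[... 240 characters left out ...]
([[-0.99675879,  0.06138377, -0.05199943,  0.4943787 ],
       [-0.08014482, -0.70160197,  0.70804765,  0.82105072],
       [ 0.00697973,  0.70992021,  0.70424753,  0.9395973 ],
       [ 0.        ,  0.        ,  0.        ,  1.        ]])}
wrist {'camera_matrix': array([[330.99708221,   0.        , 316.849199  ],
       [  0.        , 330.99708221, 233.67984118],
       [  0.        ,   0.        ,   1.        ]]), 'k1': -0.0059693660359954204, 'T': array([[ 0.34653056, -0.90446545, -0.24871434,  0.12682452],
       [ 0.938036  ,  0.33349343,  0.09418379,  0.53986947],
       [-0.00224139, -0.26594057,  0.96398682,  0.37318205],
       [ 0.        ,  0.        ,  0.        ,  1.        ]])}
```

View pics/scene0.png

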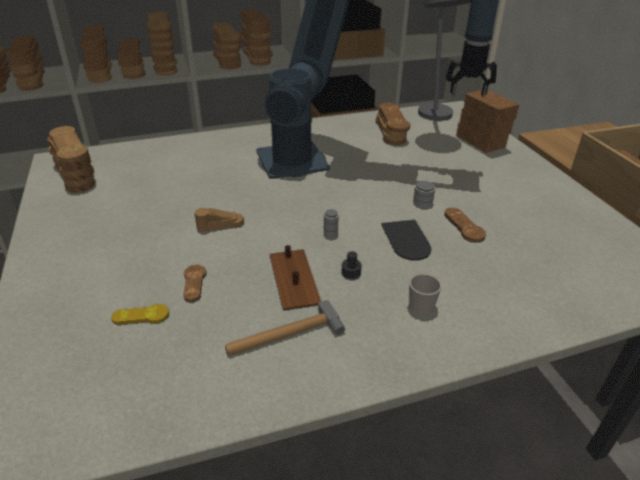

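View pics/side0.png

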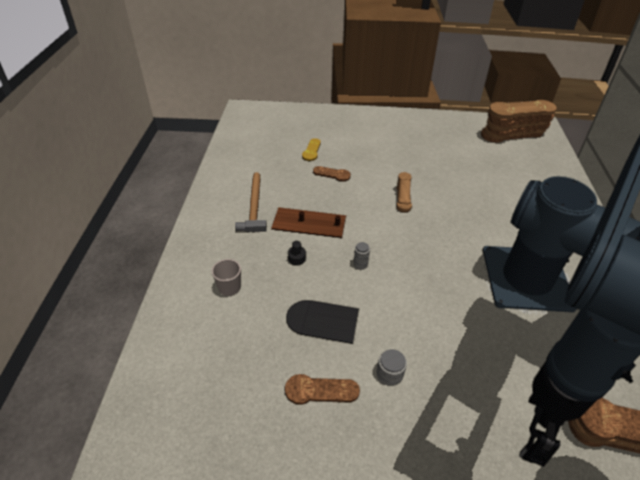

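View pics/wrist0.png

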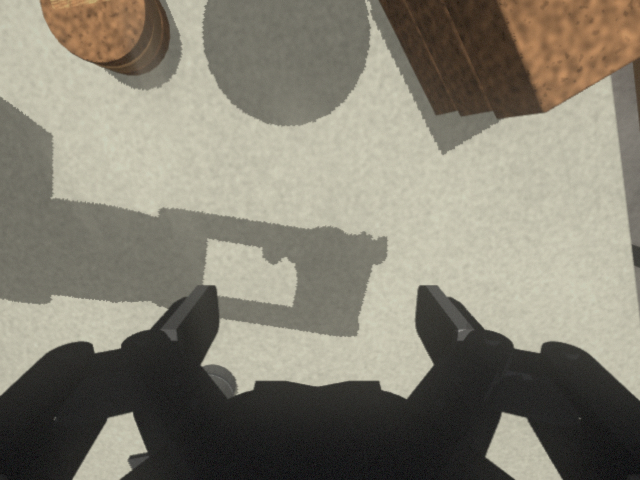

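The scene view shows the plate (408,240), board (295,278), weight (351,265), narrow tin (331,224), wide tin (424,195), large sole (465,224), small cork sole (194,282), yellow look-alike (140,314), hammer, last and pot. The side view agrees. Next I'll write helpers and get coarse positions.

```bash
cat > h.py <<'E'
from bench import r, grab_frame, camera_model
import cv2, numpy as np
from scipy.optimize import least_squares
from scipy.spatial.transform import Rotation as Ro
def proj(m,P):
    P=np.atleast_2d(P); T=m["T"]; c=(P-T[:3,3])@T[:3,:3]
    x=c[:,0]/-c[:,2]; y=-c[:,1]/-c[:,2]; f=1+m["k1"]*(x*x+y*y)
    K=m["camera_matrix"]; return np.c_[K[0,0]*x*f+K[0,2],K[1,1]*y*f+K[1,2]]
def ray(m,uv):
    K=m["camera_matrix"]; uv=np.atleast_2d(uv).astype(float)
    d=np.c_[(uv[:,0]-K[0,2])/K[0,0],(uv[:,1]-K[1,2])/K[1,1]]; s=d.copy()
    for _ in range(8): s=d/(1+m["k1"]*(s**2).sum(1,keepdims=True))
    return np.c_[s[:,0],-s[:,1],-np.ones(len(s))]@m["T"][:3,:3].T
def onz(m,uv,z):
    d=ray(m,uv); o=m["T"][:3,3]; return o+d*((z-o[2])/d[:,2])[:,None]
def tri(ms,uvs):
    A=np.zeros((3,3));b=np.zeros(3)
    for m,uv in zip(ms,uvs):
        d=ray(m,uv)[0]; d/=np.linalg.norm(d); M=np.eye(3)-np.outer(d,d); A+=M; b+=M@m["T"][:3,3]
    return np.linalg.solve(A,b)
def snap(name,cam="wrist"):
    m=camera_model(cam); im=grab_frame(cam); cv2.imwrite(f"pics/{name}.png",im[:,:,::-1])
    np.savez(f"pics/{name}.npz",im=im,K=m["camera_matrix"],k1=m["k1"],T=m["T"]); return m,im
def load(name):
    d=np.load(f"pics/{name}.npz"); return dict(camera_matrix=d["K"],k1=float(d["k1"]),T=d["T"]),d["im"]
def st():
    s=r.read_state(); return s
def to(x,y,z,yaw=None):
    """tool shift from measured pose to target; yaw=direction of tool y axis wanted (deg, mod 180)"""
    s=st(); R=Ro.from_euler('xyz',s["eef_rot"],degrees=True).as_matrix()
    d=R.T@(np.array([x,y,z])-s["ee_pos"]); out=[round(float(v),4) for v in d]
    if yaw is not None:
        cur=np.degrees(np.arctan2(R[1,1],R[0,1])); a=(yaw-cur+90)%180-90
        out.append(round(-a,2))   # tool z down: +spin = -yaw
        out.append(('j6',round(float(s["joint_pos"][5]),1)))
    return out
E
python3 - <<'E'
from h import *
for n in("scene","side"):
    m=camera_model(n)
    pts={"scene":dict(wt=(424,195),nt=(331,224),w=(351,268),ls=(465,224),ss=(194,282),plate=(408,240),board=(295,278),peg1=(288,247),peg2=(296,272),pot=(424,298)),
     "side":dict(wt=(391,367),nt=(361,256),w=(297,254),ls=(322,389),ss=(332,173),plate=(323,320),board=(310,222),peg1=(338,215),peg2=(302,210),pot=(228,280))}[n]
    for k,v in pts.items(): print(n,k,onz(m,v,dict(wt=.03,nt=.035,w=.02,pot=.035,peg1=.039,peg2=.039).get(k,.01))[0].round(3))
E
```

```text
scene wt [0.377 0.297 0.03 ]
scene nt [ 0.444 -0.015  0.035]
scene w [ 0.615 -0.022  0.02 ]
scene ls [0.52  0.354 0.01 ]
scene ss [ 0.543 -0.392  0.01 ]
scene plate [0.541 0.169 0.01 ]
scene board [ 0.599 -0.159  0.01 ]
scene peg1 [ 0.513 -0.152  0.039]
scene peg2 [ 0.612 -0.159  0.039]
scene pot [0.779 0.09  0.035]
side wt [0.371 0.304 0.03 ]
side nt [ 0.441 -0.008  0.035]
side w [ 0.609 -0.014  0.02 ]
side ls [0.515 0.356 0.01 ]
side ss [ 0.537 -0.384  0.01 ]
side plate [0.526 0.182 0.01 ]
side board [ 0.587 -0.15   0.01 ]
side peg1 [ 0.508 -0.155  0.039]
side peg2 [ 0.611 -0.167  0.039]
side pot [0.768 0.101 0.035]
```

```bash
python3 -c "
from h import *
print(to(.53,.24,.30,90))"
```

```text
[-0.4145, -0.1413, -0.0503, np.float64(-20.21), ('j6', -11.6)]
```

>>> send_rows(series=[[-0.038,-0.013,-0.005,-2,0],[-0.076,-0.026,-0.01,-4,0],[-0.114,-0.039,-0.014,-6,0],[-0.152,-0.052,-0.018,-8,0],[-0.19,-0.065,-0.023,-10,0],[-0.228,-0.078,-0.028,-12,0],[-0.266,-0.091,-0.032,-14,0],[-0.304,-0.104,-0.037,-16,0],[-0.342,-0.117,-0.041,-18,0],[-0.38,-0.13,-0.046,-19,0],[-0.4145,-0.141,-0.05,-20.2,0],[-0.4145,-0.141,-0.05,-20.2,0],[-0.4145,-0.141,-0.05,-20.2,0]])

```text
clock: 1.23
ee_pos: [0.5315, 0.239, 0.2996]
eef_rot: [-180.0, -0.1, 179.8]
force: [-0.2, 0.6, -0.6]
gripper_width: 1.005
```

```bash
python3 -c "
from h import *
s=st();print(s['ee_pos'],s['eef_rot'],s['clock'],s['joint_vel'].round(2))
snap('w1')"
```

```text
[0.53154408 0.2389715  0.29958181] [-1.79990188e+02 -6.12890528e-02  1.79764674e+02] 1.2333 [ 2.85 -1.26  1.97  0.98  0.49  0.76]
```

View pics/w1.png

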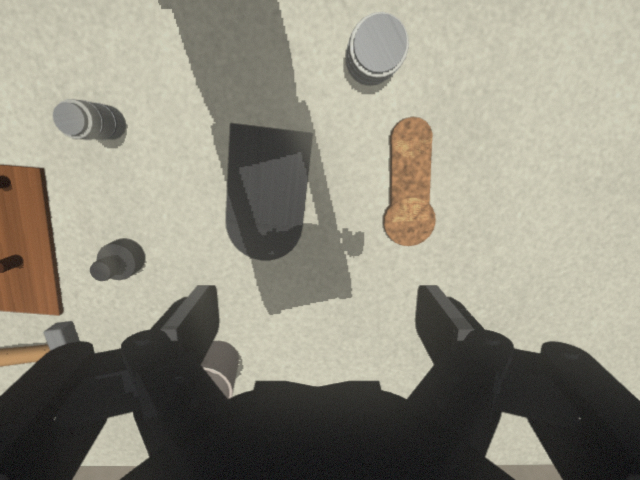

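Wrist view w1: plate (230,124)–(312,132) square end to round tip ≈(263,260). The large sole runs from heel (412,120) to toe (408,243). It also shows the wide tin top (380,42), narrow tin top (72,118), weight knob (100,270), board edge and pegs (5,182), (15,262). Next I'll take a second viewpoint, lower and over the large sole.

```bash
python3 -c "
from h import *
print(to(.50,.32,.20,90))
m,im=load('w1')
for n,uv,z in [('heel',(412,118),.007),('toe',(408,244),.007),('sq',(271,128),.008),('tip',(263,260),.008),('wt',(380,42),.06),('nt',(72,118),.07),('knob',(100,270),.06)]: print(n,onz(m,uv,z)[0].round(4))
"
```

```text
[0.0303, 0.0798, 0.0996, np.float64(-0.13), ('j6', -76.5)]
heel [0.4365 0.3531 0.007 ]
toe [0.5935 0.3589 0.007 ]
sq [0.4471 0.1849 0.008 ]
tip [0.6145 0.1672 0.008 ]
wt [0.3691 0.3023 0.06  ]
nt [ 0.4387 -0.0085  0.07  ]
knob [ 0.6074 -0.0163  0.06  ]
```

>>> send_rows(series=[[0.01,0.026,0.033,0,0],[0.02,0.052,0.066,0,0.1],[0.03,0.08,0.1,0,0.2],[0.03,0.08,0.1,0,0.2],[0.03,0.08,0.1,0,0.2]])

```text
clock: 1.7
ee_pos: [0.4963, 0.3225, 0.1975]
eef_rot: [-179.9, -0.4, -179.7]
force: [0.5, -1.4, 0.7]
gripper_width: 0.802
```

```bash
python3 -c "
from h import *
s=st();print(s['ee_pos'],s['eef_rot'],s['clock'],s['joint_vel'].round(2),s['gripper_width'])
snap('w2')"
```

```text
[0.49627006 0.32251177 0.19746925] [-179.88688674   -0.36147157 -179.74422501] 1.7 [-2.58 -2.24 -4.05 -1.21  1.4  -1.33] 0.801968860836474
```

View pics/w2.png

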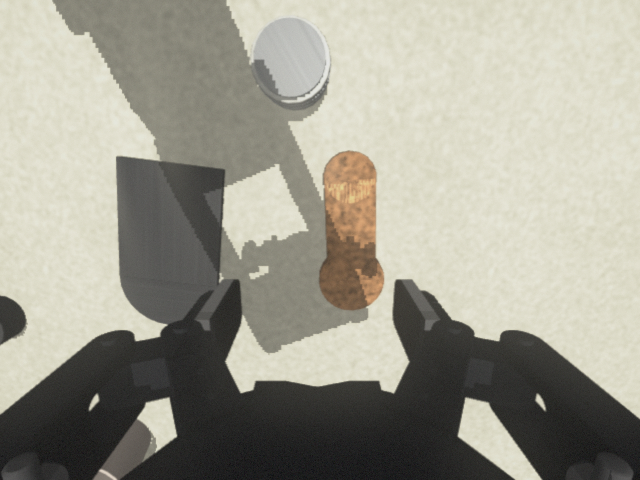

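w2 shows the large sole at (350,230), toe down in the image, the plate at (170,240), and the wide tin top at (290,57). Now fit silhouettes.

```bash
cat > fit.py <<'E'
from h import *
from scipy.optimize import minimize
def circ(cx,r,a0,a1,n=40):
    a=np.radians(np.linspace(a0,a1,n)); return np.c_[cx+r*np.cos(a),r*np.sin(a)]
def sole(L,rt,rh,w):
    h=w/2; at=180-np.degrees(np.arcsin(h/rt)); ah=np.degrees(np.arcsin(h/rh))
    return np.r_[circ(L/2-rt,rt,-at,at),circ(-L/2+rh,rh,ah,360-ah)]
LARGE=sole(.160,.033,.025,.048); SMALL=sole(.126,.027,.020,.038)
PLATE=np.r_[circ(.035,.05,-90,90),[[-.085,.05],[-.085,-.05]]]
BOARD=np.array([[-.072,-.045],[.132,-.045],[.132,.045],[-.072,.045]])
def place(o,p,z):
    c,s=np.cos(p[2]),np.sin(p[2]); return np.c_[o@np.array([[c,s],[-s,c]])+p[:2],np.full(len(o),z)]
def render(m,layers,p,S=2):
    img=np.zeros((480*S,640*S),np.uint8)
    for o,z0,z1 in layers:
        a=proj(m,place(o,p,z0))*S; b=proj(m,place(o,p,z1))*S
        a+=(S-1)/2; b+=(S-1)/2
        for q in (a,b): cv2.fillPoly(img,[np.round(q*16).astype(np.int32)],255,shift=4)
        for i in range(len(o)):
            j=(i+1)%len(o); q=cv2.convexHull(np.float32([a[i],a[j],b[j],b[i]]))[:,0]
            cv2.fillConvexPoly(img,np.round(q*16).astype(np.int32),255,shift=4)
    return cv2.resize(img,(640,480),interpolation=cv2.INTER_AREA).astype(float)/255
def fit(views,layers,p0,valid=None):
    """views: list of (m,mask float,valid)"""
    bl=lambda a:cv2.GaussianBlur(a,(0,0),1.5)
    def cost(q,full=False):
        p=[q[0],q[1],q[2]]
        return sum((((bl(render(m,layers,p))-bl(k))*v)**2).sum() for m,k,v in views)
    sim=np.array([p0]+[np.array(p0)+d for d in np.diag([.006,.006,.06])])
    best=minimize(cost,p0,method="Nelder-Mead",options=dict(initial_simplex=sim,xatol=2e-4,fatol=.05,maxiter=200))
    return best.x,best.fun
def overlay(name,views_p,out):
    m,im=load(name); im=im[:,:,::-1].copy()
    for layers,p in views_p:
        for o,z0,z1 in layers:
            for z in(z0,z1): cv2.polylines(im,[np.round(proj(m,place(o,p,z))*16).astype(np.int32)],True,(0,255,0) if z==z1 else (255,0,255),1,shift=4)
    cv2.imwrite(f"pics/{out}.png",im)
def brown(im,lo=90):
    hsv=cv2.cvtColor(im,cv2.COLOR_RGB2HSV); k=((hsv[...,1]>lo)&(hsv[...,0]<20)).astype(np.uint8)
    return k
def comp(k,seed,rad=30):
    k=cv2.morphologyEx(k,cv2.MORPH_CLOSE,np.ones((5,5),np.uint8)); n,l,s,c=cv2.connectedComponentsWithStats(k)
    u,v=seed; sub=l[v-rad:v+rad,u-rad:u+rad]; ids=np.bincount(sub[sub>0]).argmax(); return (l==ids).astype(float)
E
cat > f1.py <<'E'
from fit import *
V=[];P=[]
for n,sl,sp in(('w1',(410,180),(240,170)),('w2',(350,220),(160,230))):
    m,im=load(n); k=comp(brown(im),sl); V.append((m,k,np.ones_like(k)))
    g=im.max(2)<75; kk=comp(g.astype(np.uint8),sp,15); v=np.ones_like(kk); v[275:]=0
    P.append((m,kk,v)); print(k.sum(),kk.sum())
    cv2.imwrite(f'pics/m_{n}.png',np.uint8(255*np.c_[k,kk])[::2,::2])
for i in([0],[1],[0,1]):
    print(i,'large',fit([V[j] for j in i],[(LARGE,0,.014)],[.516,.356,.03]))
    print(i,'plate',fit([P[j] for j in i],[(PLATE,0,.008)],[.531,.176,-.1]))
# height check: best z
for h in(.004,.014,.024): print('h',h,fit(V,[(LARGE,h-.014,h)],[.516,.356,.03])[1])
E
python3 f1.py
```

```text
4982.0 4856.0Traceback (most recent call last):
  File "f1.py", line 5, in <module>
    g=im.max(2)<75; kk=comp(g.astype(np.uint8),sp,15); v=np.ones_like(kk); v[275:]=0
                       ~~~~^^^^^^^^^^^^^^^^^^^^^^^^^^
  File "fit.py", line 43, in comp
    u,v=seed; sub=l[v-rad:v+rad,u-rad:u+rad]; ids=np.bincount(sub[sub>0]).argmax(); return (l==ids).astype(float)
                                                  ~~~~~~~~~~~~~~~~~~~~~~~~~~~~~~^^
ValueError: attempt to get argmax of an empty sequence
```

View pics/m_w1.png

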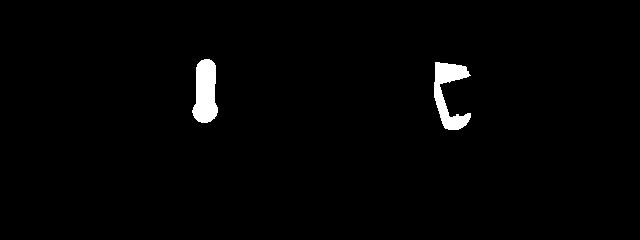

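```bash
python3 -c "
from h import *
for n,pts in(('w1',dict(pl_lit=(270,190),pl_sh=(240,200),pl_sh2=(290,140),sh=(320,290),bench=(500,200),sh2=(255,60))),('w2',dict(pl_lit=(150,230),pl_sh=(205,180),pl2=(190,290),sh=(190,130),sh2=(300,260),bench=(500,200)))):
    m,im=load(n)
    for k,(u,v) in pts.items(): a=im[v-4:v+5,u-4:u+5].reshape(-1,3).astype(float);print(n,k,a.mean(0).round(0),a.std(0).round(0))
"
```

```text
w1 pl_lit [84. 84. 82.] [2. 2. 2.]
w1 pl_sh [60. 59. 57.] [2. 2. 2.]
w1 pl_sh2 [69. 68. 64.] [4. 4. 4.]
w1 sh [123. 121. 110.] [3. 3. 3.]
w1 bench [200. 197. 178.] [3. 3. 3.]
w1 sh2 [122. 121. 109.] [2. 2. 2.]
w2 pl_lit [90. 89. 87.] [2. 2. 2.]
w2 pl_sh [65. 65. 62.] [2. 2. 2.]
w2 pl2 [88. 88. 86.] [2. 2. 3.]
w2 sh [140. 138. 125.] [2. 2. 2.]
w2 sh2 [142. 140. 126.] [4. 4. 3.]
w2 bench [226. 224. 209.] [2. 2. 3.]
```

```bash
sed -i "s/im.max(2)<75/im.max(2)<(104 if n=='w1' else 114)/; s/return (l==ids)/return (l==ids)/" f1.py; python3 f1.py
```

```text
4982.0 9961.0
7739.0 91456.0
[0] large (array([0.51487397, 0.35569522, 0.04467468]), np.float64(175.20228394994575))
[0] plate (array([ 0.53026927,  0.17487068, -0.11298545]), np.float64(32.00599033229294))
[1] large (array([0.51469896, 0.35510617, 0.04163248]), np.float64(178.15401672270383))
[1] plate (array([ 0.53121246,  0.17525355, -0.1173427 ]), np.float64(54.756445822517655))
[0, 1] large (array([0.51481565, 0.35510587, 0.04163131]), np.float64(359.63698988559526))
[0, 1] plate (array([ 0.53081305,  0.17499382, -0.11923292]), np.float64(101.5855545579251))
h 0.004 196.2751450499635
h 0.014 359.63698988559526
h 0.024 939.1367912144939
```

View pics/m_w2.png

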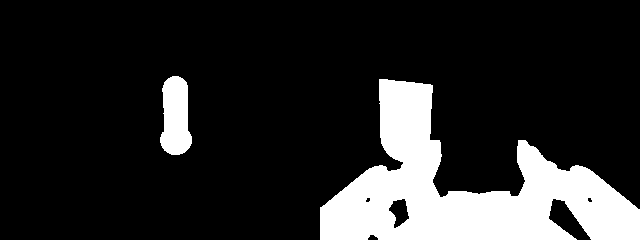

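```bash
python3 -c "
from h import *
print(to(.5148,.3553,.03,92.4))"
```

```text
[-0.0169, 0.0336, 0.1696, np.float64(-2.21), ('j6', -68.1)]
```

>>> send_rows(series=[[-0.017,0.0335,0.02,-2.2,0.2],[-0.017,0.0335,0.06,-2.2,0.2],[-0.017,0.0335,0.1,-2.2,0.2],[-0.017,0.0335,0.14,-2.2,0.2],[-0.017,0.0335,0.165,-2.2,0.2],[-0.017,0.0335,0.168,-2.2,0.2],[-0.017,0.0335,0.168,-2.2,0.2]])

```text
clock: 2.33
ee_pos: [0.5176, 0.3536, 0.0325]
eef_rot: [-180.0, -0.0, -177.8]
force: [0.4, -0.1, 0.6]
gripper_width: 0.802
```

```bash
python3 -c "
from h import *
print(to(.5148,.3553,.03,92.4)); print(st()['eef_rot'])
snap('w3')"
```

```text
[0.0028, 0.0018, 0.0025, np.float64(-0.24), ('j6', -68.0)]
[-1.79965757e+02 -4.59223501e-02 -1.77839235e+02]
```

View pics/w3.png

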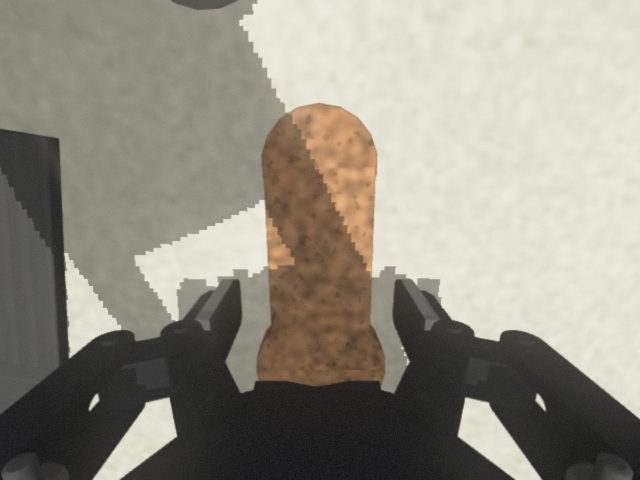

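The fingers straddle the sole's waist at w3 (columns 240 and 395). Going lower to feel for contact.

>>> send_rows(series=[[0.003,0.002,0.004,0,0.3],[0.003,0.002,0.008,0,0.3],[0.003,0.002,0.011,0,0.3],[0.003,0.002,0.011,0,0.3]])

```text
clock: 2.72
ee_pos: [0.5144, 0.3561, 0.0219]
eef_rot: [180.0, 0.1, -177.8]
force: [-0.4, 0.0, 0.1]
gripper_width: 0.696
```

>>> send_rows(series=[[0,0,0.002,0,0.3],[0,0,0.004,0,0.3],[0,0,0.004,0,0.3]])

```text
clock: 2.97
ee_pos: [0.5141, 0.3559, 0.017]
eef_rot: [-180.0, -0.0, -177.8]
force: [-1.0, -0.3, 0.6]
gripper_width: 0.696
```

>>> send_rows(series=[[0,0,0,0,0.5],[0,0,0,0,1],[0,0,0,0,1],[0,0,0,0,1],[0,0,0,0,1],[0,0,0,0,1]])

```text
clock: 3.47
ee_pos: [0.5145, 0.3561, 0.0176]
eef_rot: [180.0, 0.0, -177.8]
force: [-0.3, -0.6, 2.2]
gripper_width: 0.548
```

Grip width is 0.548 (≈47 mm), so it has the sole's waist. Lift and check.

>>> send_rows(series=[[0,0,-0.01,0,1],[0,0,-0.04,0,1],[0,0,-0.08,0,1],[0,0,-0.1,0,1],[0,0,-0.1,0,1]])

```text
clock: 3.88
ee_pos: [0.5172, 0.3575, 0.1237]
eef_rot: [179.8, 0.5, -177.8]
force: [0.6, 1.0, 0.9]
gripper_width: 0.541
```

```bash
python3 -c "
from h import *
print(to(.5308,.1750,.11,83.2),st()['gripper_width'])
m,im=snap('w4')
# bottom-of-gripped sole points
"
```

```text
[-0.0065, -0.1829, 0.013, np.float64(8.99), ('j6', -67.7)] 0.5411948441736874
```

View pics/w4.png

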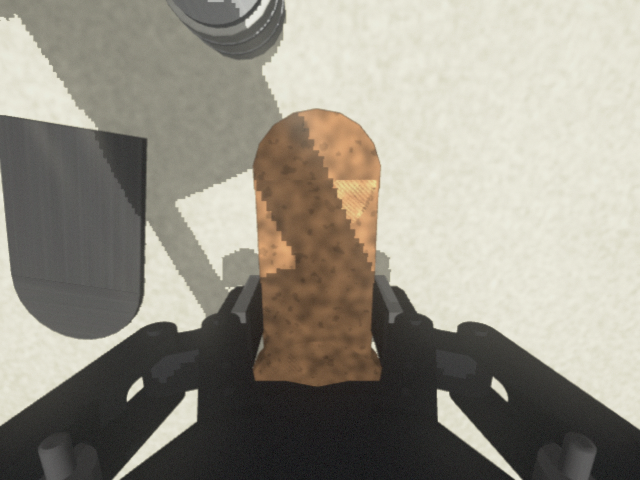

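```bash
cat > f2.py <<'E'
from fit import *
m,im=load('w4'); k=comp(brown(im),(320,200)); v=np.zeros_like(k); v[70:270,200:440]=1
s=st(); zt=s['ee_pos'][2]-.0176
print(s['ee_pos'],s['eef_rot'])
p,c=fit([(m,k,v)],[(LARGE,zt,zt+.014)],[.5172,.3575,.04]); print(p,c)
overlay('w4',[([(LARGE,zt,zt+.014)],p)],'o4')
E
python3 f2.py
```

```text
[0.51589875 0.35681322 0.1208912 ] [ 179.86415621    0.33297992 -177.80972213]
[0.51868841 0.35811471 0.04085262] 420.95818915149977
```

View pics/o4.png

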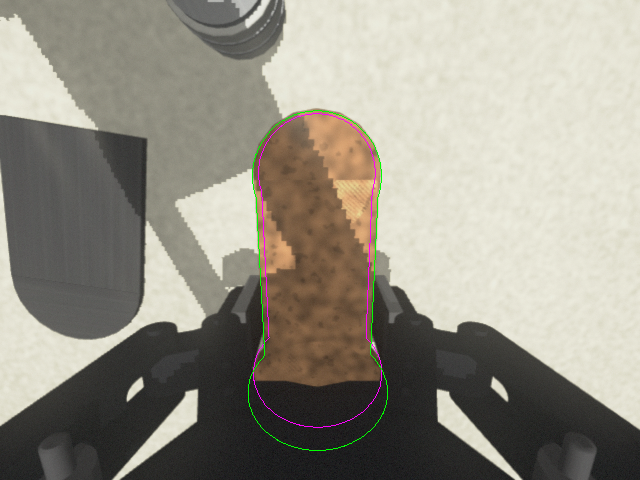

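```bash
python3 -c "
from h import *
print(to(.5298,.1750,.06,83.2),st()['ee_pos'])"
```

```text
[-0.0066, -0.1824, 0.0605, np.float64(8.99), ('j6', -67.7)] [0.51589875 0.35681322 0.1208912 ]
```

>>> send_rows(series=[[-0.001,-0.038,0,1.5,1],[-0.003,-0.076,0,3,1],[-0.004,-0.114,0.02,5,1],[-0.006,-0.15,0.04,7,1],[-0.008,-0.181,0.055,9,1],[-0.008,-0.181,0.057,9,1],[-0.008,-0.181,0.057,9,1],[-0.008,-0.181,0.057,9,1],[-0.008,-0.181,0.057,9,1]])

```text
clock: 4.68
ee_pos: [0.5291, 0.1763, 0.0604]
eef_rot: [180.0, -0.0, 173.2]
force: [0.4, 0.4, -0.6]
gripper_width: 0.543
```

```bash
python3 -c "
from h import *
print(st()['ee_pos']);print(to(.5298,.1750,.03,83.2))
m,im=snap('w5')
print(to(.5298,.1750,.03,83.2))
"
```

```text
[0.5290517  0.17634964 0.06036864]
[-0.0009, -0.0013, 0.0304, np.float64(0.05), ('j6', -76.3)]
[-0.0007, -0.0015, 0.0306, np.float64(0.08), ('j6', -76.3)]
```

View pics/w5.png

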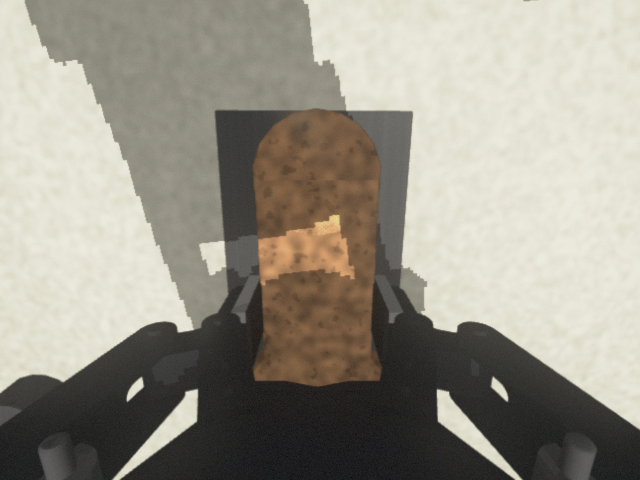

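>>> send_rows(series=[[-0.001,-0.0015,0.012,0,1],[-0.001,-0.0015,0.024,0,1],[-0.001,-0.0015,0.031,0,1],[-0.001,-0.0015,0.0335,0,1],[-0.001,-0.0015,0.0335,0,1],[-0.001,-0.0015,0.0335,0,1]])

```text
clock: 5.23
ee_pos: [0.5301, 0.1743, 0.0272]
eef_rot: [180.0, 0.0, 173.2]
force: [-0.4, 0.4, -0.9]
gripper_width: 0.545
```

>>> send_rows(series=[[0,0,0.001,0,1],[0,0,0.001,0,1],[0,0,0.001,0,1]])

```text
clock: 5.48
ee_pos: [0.5302, 0.1739, 0.0262]
eef_rot: [180.0, 0.0, 173.2]
force: [0.4, -0.1, -0.1]
gripper_width: 0.545
```

>>> send_rows(series=[[0,0,0.001,0,1],[0,0,0.001,0,1],[0,0,0.001,0,1]])

```text
clock: 5.73
ee_pos: [0.5303, 0.1738, 0.0255]
eef_rot: [180.0, 0.1, 173.2]
force: [-0.8, 0.5, 5.9]
gripper_width: 0.541
```

>>> send_rows(series=[[0,0.001,-0.002,0,1],[0,0.001,-0.002,0,1],[0,0.001,0,0,1],[0,0.001,0,0,1],[0,0.001,0,0,0.4],[0,0.001,0,0,0.3],[0,0.001,0,0,0.3],[0,0.001,0,0,0.3]])

```text
clock: 6.4
ee_pos: [0.5299, 0.1748, 0.0245]
eef_rot: [-180.0, -0.0, 173.2]
force: [0.1, -0.2, 0.5]
gripper_width: 0.695
```

>>> send_rows(series=[[0,0,-0.01,0,0.3],[0,0,-0.05,0,0.2],[0,0,-0.09,0,0.1],[0,0,-0.13,0,0.1],[0,0,-0.17,0,0.1],[0,0,-0.2,0,0.1],[0,0,-0.2,0,0.1]])

```text
clock: 6.98
ee_pos: [0.5335, 0.1754, 0.2332]
eef_rot: [179.8, 0.8, 173.2]
force: [0.2, 0.3, -0.4]
gripper_width: 0.899
```

```bash
python3 -c "
from h import *
m,im=snap('w6')
print(st()['ee_pos'],to(.51,-.388,.20,96))
"
```

```text
[0.53217323 0.17516434 0.22973667] [-0.0445, -0.5619, 0.0289, np.float64(-12.8), ('j6', -76.4)]
```

View pics/w6.png

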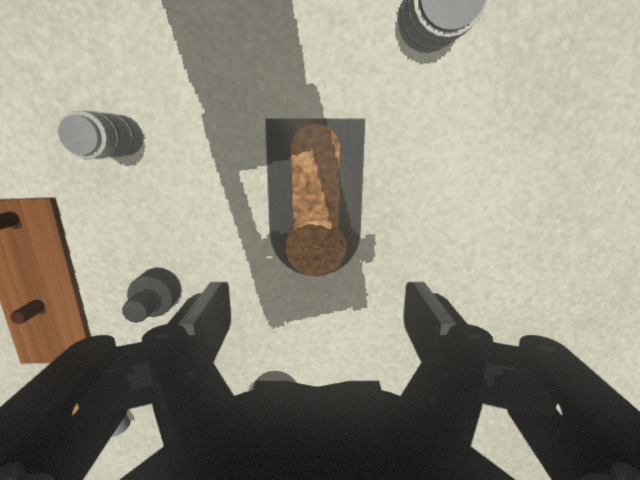

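```bash
cat > f3.py <<'E'
from fit import *
import sys
m,im=load('w6')
dark=(im.max(2)<(108)).astype(np.uint8); b=brown(im,70)
k=comp(b,(315,190)); kk=comp((dark|b),(315,190))
cv2.imwrite('pics/m6.png',np.uint8(255*np.c_[k,kk])[::2,::2])
v=np.zeros_like(k); v[90:278,230:400]=1
pl,c=fit([(m,kk,v)],[(PLATE,0,.008)],[.531,.175,-.12]); print(pl,np.degrees(pl[2]),c)
p,c=fit([(m,k,v)],[(LARGE,.008,.022)],[.531,.175,-.12]); print(p,np.degrees(p[2]),c)
overlay('w6',[([(PLATE,0,.008)],pl),([(LARGE,.008,.022)],p)],'o6')
E
python3 f3.py
```

```text
[ 0.53069443  0.17415166 -0.12380907] -7.093737334016014 72.48784085665923
[ 0.53068393  0.17512755 -0.1161659 ] -6.6558156381730695 35.015422891449276
```

View pics/o6.png

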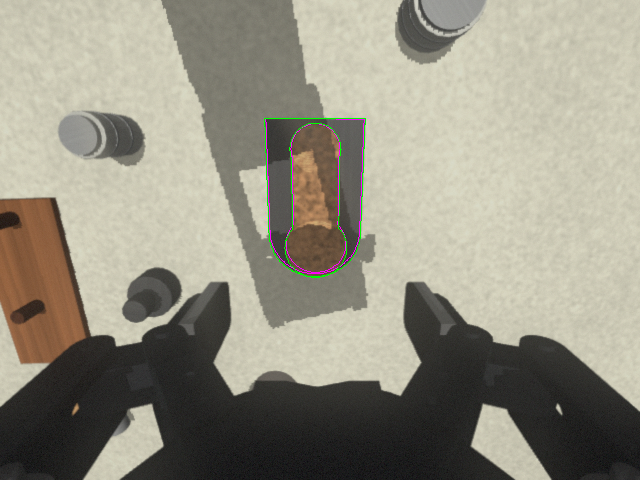

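View pics/m6.png

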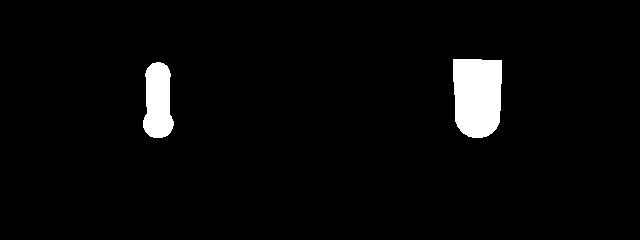

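Both within about 1 mm and 0.4°. Now on to the small sole.

>>> send_rows(series=[[-0.003,-0.038,0,0,0.1],[-0.006,-0.078,0,0,0.1],[-0.009,-0.118,0,0,0.1],[-0.012,-0.158,0,0,0.2],[-0.015,-0.198,0,0,0.2],[-0.018,-0.238,0,0,0.3],[-0.021,-0.278,0,0,0.3],[-0.024,-0.318,0,0,0.3],[-0.027,-0.358,0,0,0.3],[-0.03,-0.398,0,0,0.3],[-0.034,-0.438,0,0,0.3],[-0.038,-0.478,0.01,0,0.3],[-0.042,-0.518,0.02,0,0.3],[-0.045,-0.55,0.025,0,0.3],[-0.045,-0.56,0.028,0,0.3],[-0.045,-0.56,0.028,0,0.3],[-0.045,-0.56,0.028,0,0.3]])

```text
clock: 8.45
ee_pos: [0.5076, -0.3857, 0.1954]
eef_rot: [179.8, -0.1, 173.1]
force: [0.1, 0.7, 0.8]
gripper_width: 0.702
```

```bash
python3 -c "
from h import *
m,im=snap('w7')
print(st()['ee_pos'],st()['eef_rot'])
"
```

```text
[ 0.50808002 -0.38502926  0.1961604 ] [ 1.79885564e+02 -7.40869565e-02  1.73197938e+02]
```

View pics/w7.png

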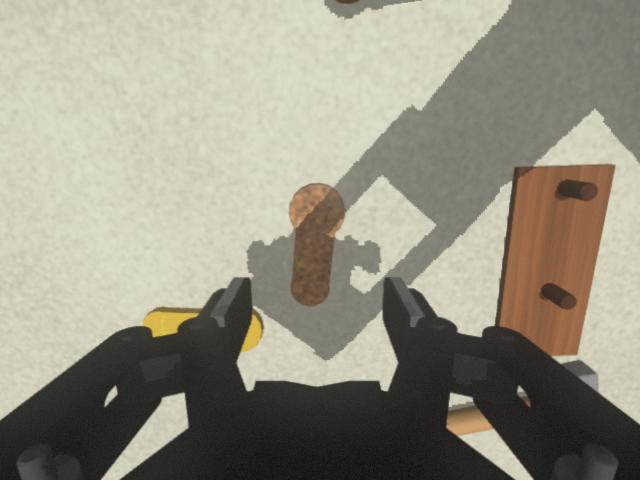

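```bash
cat > f4.py <<'E'
from fit import *
m,im=load('w7')
b=brown(im,70); k=comp(b,(315,240)); 
cv2.imwrite('pics/m7.png',np.uint8(255*k)[::2,::2])
v=np.zeros_like(k); v[150:340,255:375]=1
p,c=fit([(m,k,v)],[(SMALL,0,.012)],[.535,-.386,3.0]); print(p,np.degrees(p[2]),c)
overlay('w7',[([(SMALL,0,.012)],p)],'o7')
for h in(.004,.008,.012,.016,.02): print(h,fit([(m,k,v)],[(SMALL,h-.012,h)],p))
print('yellow',onz(m,[(262,335),(247,312),(230,310),(200,309)],.012).round(3))
kb=comp(b,(540,250)); vb=np.zeros_like(kb); vb[150:345,480:640]=1
pb,c=fit([(m,kb,vb)],[(BOARD,0,.009)],[.56,-.16,0]); print(pb,np.degrees(pb[2]),c)
overlay('w7',[([(SMALL,0,.012)],p),([(BOARD,0,.009)],pb)],'o7')
for q in [(572,187),(546,289),(594,191),(571,300)]: print(q,onz(m,q,.039 if q[0] in(594,571) else .009)[0].round(4))
E
python3 f4.py
```

```text
[ 0.53888582 -0.39213335  2.92941495] 167.843112923559 82.25913713161408
0.004 (array([ 0.54121546, -0.39245016,  2.92955791]), np.float64(11.231765073644425))
0.008 (array([ 0.54024829, -0.392359  ,  2.93211323]), np.float64(34.566522139599414))
0.012 (array([ 0.53888582, -0.39213335,  2.92941495]), np.float64(82.25913713161408))
0.016 (array([ 0.53845646, -0.39194493,  2.92665302]), np.float64(152.23865222997318))
0.02 (array([ 0.53762583, -0.39185073,  2.93863045]), np.float64(241.48177945221528))
yellow [[ 0.627 -0.457  0.012]
 [ 0.599 -0.468  0.012]
 [ 0.594 -0.485  0.012]
 [ 0.59  -0.516  0.012]]
[ 0.56129404 -0.15506725 -0.08719046] -4.9956456484754215 549.0944692714196
(572, 187) [ 0.5094 -0.1433  0.009 ]
(546, 289) [ 0.6121 -0.1614  0.009 ]
(594, 191) [ 0.5085 -0.1469  0.039 ]
(571, 300) [ 0.6098 -0.1582  0.039 ]
```

View pics/o7.png

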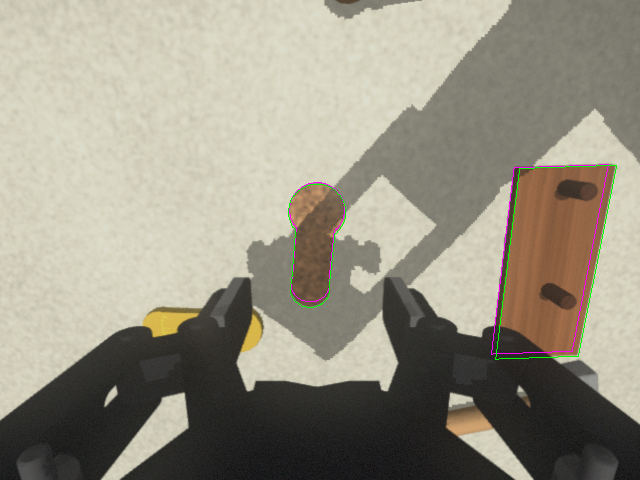

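```bash
python3 -c "
from h import *
print(to(.5393,-.3922,.03,77.9),st()['eef_rot'],st()['clock'])"
```

```text
[-0.0321, -0.0038, 0.1661, np.float64(5.3), ('j6', -130.4)] [ 1.79885564e+02 -7.40869565e-02  1.73197938e+02] 8.5
```

>>> send_rows(series=[[-0.03,-0.004,0.03,5.3,0.3],[-0.032,-0.004,0.07,5.3,0.4],[-0.032,-0.004,0.11,5.3,0.4],[-0.032,-0.004,0.14,5.3,0.4],[-0.032,-0.004,0.164,5.3,0.4],[-0.032,-0.004,0.164,5.3,0.4],[-0.032,-0.004,0.164,5.3,0.4]])

```text
clock: 9.08
ee_pos: [0.5396, -0.3918, 0.0324]
eef_rot: [179.9, -0.1, 168.0]
force: [0.5, 0.4, 0.3]
gripper_width: 0.601
```

```bash
python3 -c "
from h import *
m,im=snap('w8')
print(st()['ee_pos'],to(.5393,-.3922,.017,77.9))"
```

```text
[ 0.54060126 -0.39333407  0.03428308] [0.0015, 0.0008, 0.0173, np.float64(0.08), ('j6', -123.6)]
```

View pics/w8.png

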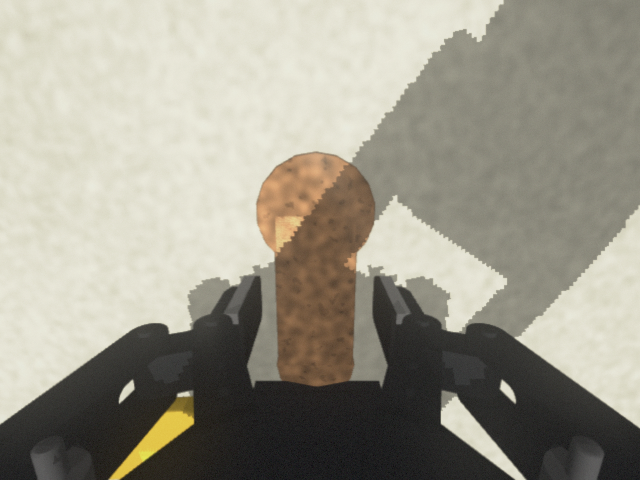

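>>> send_rows(series=[[0.0005,0.0,0.008,0,0.4],[0.0005,0.0,0.015,0,0.4],[0.0005,0.0,0.015,0,0.4],[0.0005,0,0.015,0,0.7],[0.0005,0,0.015,0,1],[0.0005,0,0.015,0,1],[0.0005,0,0.015,0,1],[0.0005,0,0.015,0,1]])

```text
clock: 9.8
ee_pos: [0.5394, -0.3947, 0.0186]
eef_rot: [-180.0, 0.1, 167.9]
force: [-0.7, -0.0, 4.4]
gripper_width: 0.424
```

>>> send_rows(series=[[0,0,-0.01,0,1],[0,0,-0.04,0,1],[0,0,-0.08,0,1],[0,0,-0.12,0,1],[0,0,-0.122,0,1],[0,0,-0.122,0,1],[0,0,-0.122,0,1]])

```text
clock: 10.38
ee_pos: [0.5389, -0.394, 0.1401]
eef_rot: [-180.0, 0.0, 167.9]
force: [0.9, 0.4, -1.0]
gripper_width: 0.425
```

```bash
cat > f5.py <<'E'
from fit import *
s=st(); m,im=snap('w9'); print(s['ee_pos'],s['gripper_width'])
k=comp(brown(im,70),(315,220)); v=np.zeros_like(k); v[100:275,200:440]=1
z=s['ee_pos'][2]-.0185
p,c=fit([(m,k,v)],[(SMALL,z,z+.012)],[s['ee_pos'][0],s['ee_pos'][1],np.radians(167.9)]); print(p,np.degrees(p[2]),c)
print(to(.5305,.1748,.12,-96.9))
E
python3 f5.py
```

```text
[ 0.53889533 -0.39399422  0.14005348] 0.42475738048946343
[ 0.53900817 -0.39312761  2.93687765] 168.27069422483032 191.42037289886488
[0.1269, 0.554, 0.0197, np.float64(-5.21), ('j6', -123.6)]
```

View pics/w9.png

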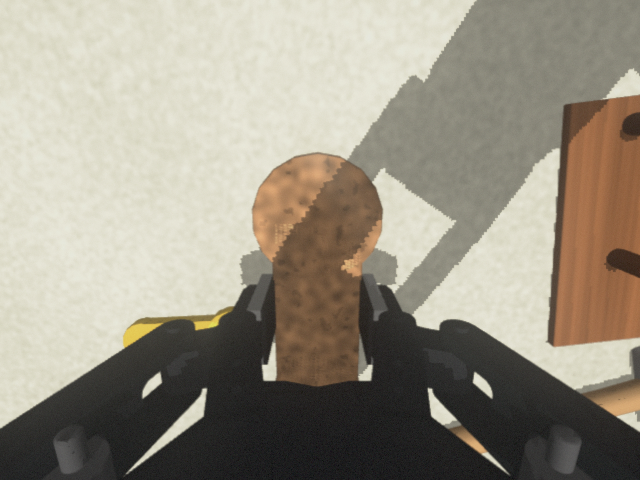

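Small sole held level at (315,220) in w9. Carry it over with a half turn.

>>> send_rows(series=[[0.006,0.025,0,6,1],[0.012,0.055,0,13,1],[0.019,0.085,0,20,1],[0.026,0.115,0,27,1],[0.033,0.145,0,34,1],[0.04,0.175,0,41,1],[0.047,0.205,0,48,1],[0.054,0.235,0,55,1],[0.061,0.265,0,62,1],[0.068,0.295,0,69,1],[0.075,0.325,0,76,1],[0.082,0.355,0,83,1],[0.089,0.385,0,90,1],[0.096,0.415,0,97,1],[0.102,0.445,0,104,1],[0.109,0.475,0,111,1],[0.116,0.505,0,118,1],[0.122,0.535,0,125,1],[0.127,0.554,0,132,1],[0.127,0.554,0,139,1]])

```text
clock: 12.1
ee_pos: [0.5291, 0.1778, 0.1376]
eef_rot: [-179.8, 0.2, 28.7]
force: [0.0, -0.7, -0.5]
gripper_width: 0.426
```

>>> send_rows(series=[[0,0,0.005,7,1],[0,0,0.01,14,1],[0,0,0.015,21,1],[0,0,0.02,28,1],[0,0,0.02,35,1],[0,0,0.02,35.8,1],[0,0,0.02,35.8,1],[0,0,0.02,35.8,1],[0,0,0.02,35.8,1]])

```text
clock: 12.85
ee_pos: [0.531, 0.174, 0.1194]
eef_rot: [180.0, 0.0, -6.8]
force: [-0.1, 0.1, -0.9]
gripper_width: 0.426
```

```bash
python3 -c "
from h import *
print(to(.5305,.1748,.07,-96.9),st()['ee_pos'],st()['eef_rot'],st()['gripper_width'])
snap('w10')"
```

```text
[-0.0005, -0.0007, 0.0494, np.float64(0.13), ('j6', 103.5)] [0.53097115 0.17403979 0.11941716] [ 1.79989614e+02  4.44505466e-02 -6.77367062e+00] 0.42568819692138365
```

View pics/w10.png

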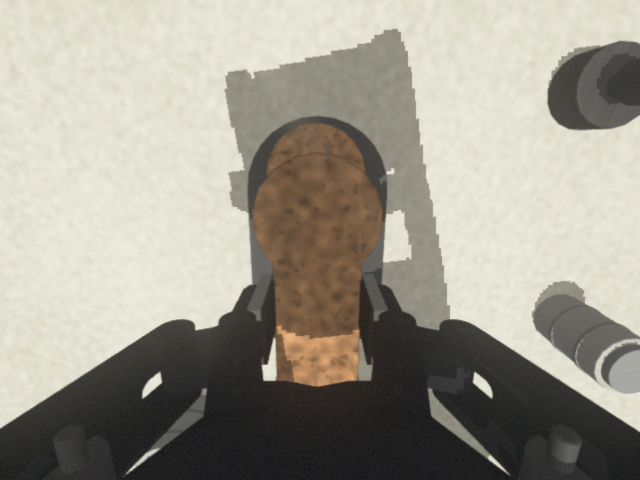

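>>> send_rows(series=[[-0.0005,-0.001,0.03,0,1],[-0.0005,-0.001,0.06,0,1],[-0.0005,-0.001,0.074,0,1],[-0.0005,-0.001,0.0765,0,1],[-0.0005,-0.001,0.0765,0,1],[-0.0005,-0.001,0.0765,0,1]])

```text
clock: 13.4
ee_pos: [0.5316, 0.1752, 0.0442]
eef_rot: [-180.0, -0.1, -6.9]
force: [0.4, -0.3, 0.5]
gripper_width: 0.428
```

>>> send_rows(series=[[-0.0005,0,0.002,0,1],[-0.0005,0,0.002,0,1],[-0.0005,0,0.002,0,1]])

```text
clock: 13.65
ee_pos: [0.5308, 0.1753, 0.0422]
eef_rot: [-180.0, -0.1, -6.9]
force: [0.2, 0.9, -0.1]
gripper_width: 0.425
```

>>> send_rows(series=[[0,0,0.001,0,1],[0,0,0.001,0,1],[0,0,0.001,0,1]])

```text
clock: 13.9
ee_pos: [0.5305, 0.1752, 0.0406]
eef_rot: [-180.0, -0.0, -6.9]
force: [-0.3, -0.9, 2.1]
gripper_width: 0.422
```

>>> send_rows(series=[[0,0,0,0,0.5],[0,0,0,0,0.45],[0,0,0,0,0.4],[0,0,0,0,0.4],[0,0,-0.01,0,0.4],[0,0,-0.05,0,0.3],[0,0,-0.09,0,0.2],[0,0,-0.13,0,0.1],[0,0,-0.17,0,0.1],[0,0,-0.2,0,0.1],[0,0,-0.2,0,0.1],[0,0,-0.2,0,0.1]])

```text
clock: 14.9
ee_pos: [0.5314, 0.1754, 0.2434]
eef_rot: [-179.9, -0.3, -6.9]
force: [0.1, 0.3, -0.5]
gripper_width: 0.896
```

```bash
python3 -c "
from h import *
print(st()['ee_pos'],st()['eef_rot'],st()['gripper_width'])
snap('w11')"
```

```text
[0.53138578 0.17539058 0.24342683] [-179.92089276   -0.32563719   -6.90687396] 0.8962132421896835
```

View pics/w11.png

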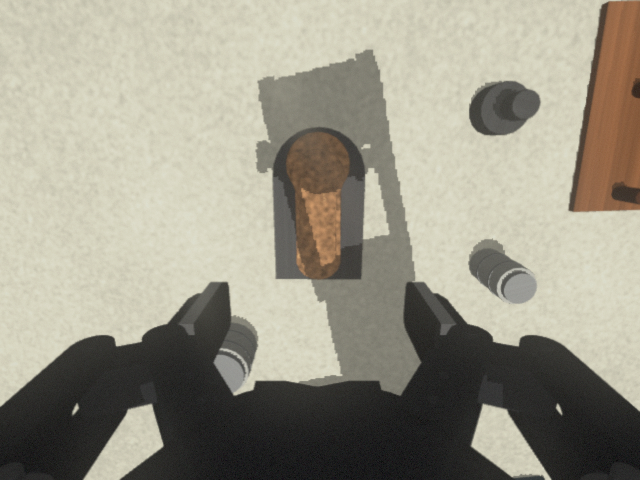

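```bash
cat > f6.py <<'E'
from fit import *
m,im=load('w11')
c=cv2.resize(im[110:290,250:390,::-1],None,fx=4,fy=4,interpolation=cv2.INTER_CUBIC)
p=(.5307,.1748,np.radians(-6.9))
c=cv2.convertScaleAbs(c,alpha=1.8)
c2=c.copy()
for o,z,col in((LARGE,.022,(0,255,0)),(SMALL,.034,(255,0,255)),(PLATE,.008,(255,255,0))):
    q=(proj(m,place(o,p,z))-[250,110]+.5)*4-.5
    cv2.polylines(c2,[np.round(q).astype(np.int32)],True,col,1)
cv2.imwrite('pics/z11.png',cv2.resize(np.hstack([c,c2]),None,fx=.7,fy=.7))
E
python3 f6.py
```

```text
(no output)
```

View pics/z11.png

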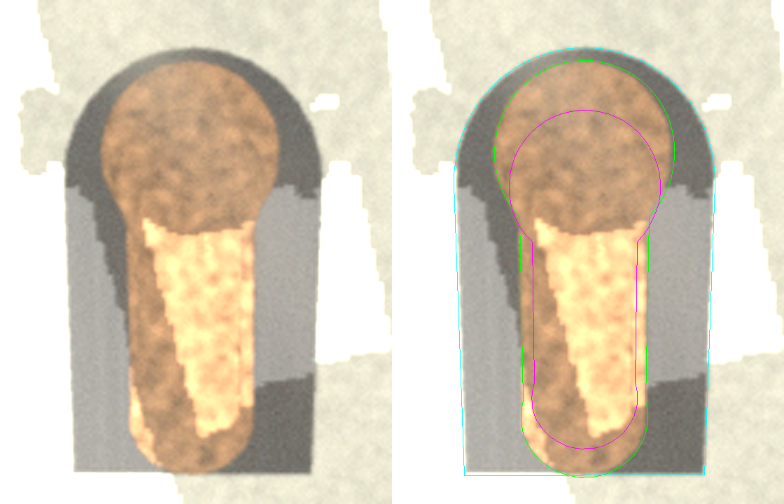

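Run:
```python
from h import *
m,im=load('w11'); a=im[70:145,460:550]; m2,im2=load('w6'); b=im2[255:330,110:200]
f=lambda x:cv2.convertScaleAbs(cv2.resize(x[:,:,::-1],(400,333),interpolation=cv2.INTER_CUBIC),alpha=2)
cv2.imwrite('pics/z12.png',np.hstack([f(a),f(b)]))
```

```text
(no output)
```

View pics/z12.png

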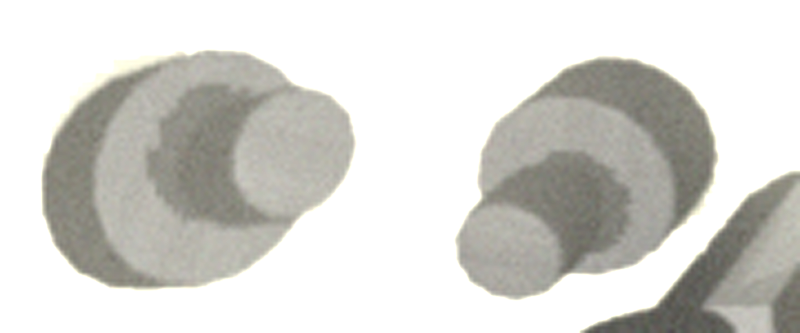

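Run:
```python
from h import *
m,_=load('w11'); m2,_=load('w6'); m1,_=load('w1')
a=(525.8,103.7); b=(133.9,310.6)
print(tri([m,m2],[a,b]),onz(m,a,.06),onz(m2,b,.06))
x=tri([m,m2],[a,b]);print(proj(m,x),proj(m2,x))
s=st();print(to(.609,-.016,.10,-90))
# tins
```

```text
[ 0.60986438 -0.01920104  0.05623531] [[ 0.60972336 -0.01689958  0.06      ]] [[ 0.6080491  -0.01669105  0.06      ]]
[[525.84461572 103.69955654]] [[133.93806269 310.592808  ]]
[0.1009, 0.1804, 0.1413, np.float64(-6.91), ('j6', 103.8)]
```

```bash
python3 -c "
from h import *
print(to(.609,-.0168,.105))"
```

```text
[0.1011, 0.1812, 0.1363]
```

>>> send_rows(series=[[0.02,0.035,0,0,0.3],[0.04,0.07,0,0,0.4],[0.06,0.105,0.02,0,0.4],[0.08,0.14,0.05,0,0.4],[0.1,0.175,0.085,0,0.4],[0.101,0.181,0.12,0,0.4],[0.101,0.181,0.136,0,0.4],[0.101,0.181,0.136,0,0.4],[0.101,0.181,0.136,0,0.4],[0.101,0.181,0.136,0,0.4]])

```text
clock: 15.78
ee_pos: [0.6088, -0.016, 0.1048]
eef_rot: [-180.0, 0.0, -6.9]
force: [0.5, 0.2, 0.6]
gripper_width: 0.598
```

```bash
python3 -c "
from h import *
print(st()['ee_pos']); snap('w12'); print(to(.609,-.0168,.052))"
```

```text
[ 0.60879303 -0.01604182  0.10482357]
[-0.0005, 0.0009, 0.0539]
```

View pics/w12.png

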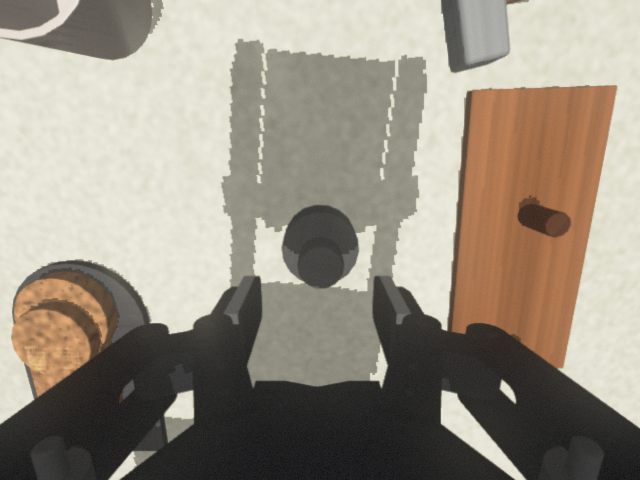

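```bash
python3 -c "
from h import *
m,_=load('w12');m2,_=load('w11'); print(onz(m,(320.5,262.5),.06),tri([m,m2],[(320.5,262.5),(525.8,103.7)]), onz(m,(320.3,240),.028))"
```

```text
[[ 0.61335371 -0.01789983  0.06      ]] [ 0.61082595 -0.01838615  0.05614508] [[ 0.61646773 -0.01849266  0.028     ]]
```

```bash
cat > f7.py <<'E'
from fit import *
W=[(circ(0,.025,0,360,60)[:-1],0,.028),(circ(0,.013,0,360,40)[:-1],.038,.06),(circ(0,.008,0,360,40)[:-1],.028,.038)]
for n,s,box,t in(('w12',(320,240),(190,300,262,372),105),('w11',(500,110),(70,150,450,560),105),('w6',(150,290),(250,330,110,180),100)):
    m,im=load(n); g=(im.max(2)<t).astype(np.uint8); v=np.zeros((480,640)); v[box[0]:box[1],box[2]:box[3]]=1
    k=comp(g*v.astype(np.uint8),s); v2=v
    p,c=fit([(m,k,v2)],W,[.61,-.017,0]); print(n,p,c,k.sum())
    overlay(n,[(W,p)],'o_'+n)
    a=cv2.imread(f'pics/o_{n}.png')[box[0]-10:box[1]+10,box[2]-10:box[3]+10]; cv2.imwrite(f'pics/oz_{n}.png',cv2.convertScaleAbs(cv2.resize(a,(400,400)),alpha=2))
a=np.hstack([cv2.imread(f'pics/oz_{n}.png') for n in('w12','w11')]); cv2.imwrite('pics/z13.png',a)
E
python3 f7.py
```

```text
w12 [ 0.61078194 -0.01749163  0.05562386] 154.8637755056841 4781.0
w11 [ 0.60957432 -0.01649415  0.03894418] 111.55431593780258 2773.0
w6 [ 0.60902322 -0.01580047  0.01300854] 74.10417287750779 2167.0
```

View pics/z13.png

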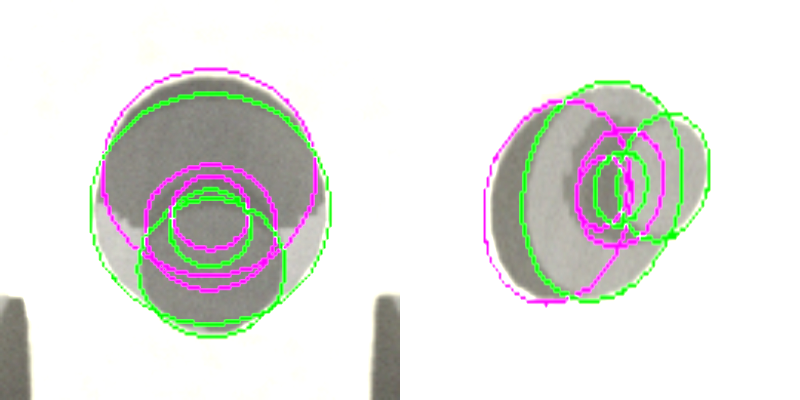

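>>> send_rows(series=[[0.002,0.001,0.015,0,0.4],[0.002,0.001,0.035,0,0.4],[0.002,0.001,0.048,0,0.4],[0.002,0.001,0.0525,0,0.4],[0.002,0.001,0.0525,0,0.4],[0.002,0.001,0.0525,0,0.7],[0.002,0.001,0.0525,0,1],[0.002,0.001,0.0525,0,1],[0.002,0.001,0.0525,0,1],[0.002,0.001,0.0525,0,1]])

```text
clock: 16.67
ee_pos: [0.6118, -0.0181, 0.0538]
eef_rot: [180.0, -0.2, -6.9]
force: [-1.3, -0.1, 7.3]
gripper_width: 0.281
```

>>> send_rows(series=[[0,0,-0.01,0,1],[0,0,-0.03,0,1],[0,0,-0.06,0,1],[0,0,-0.09,0,1],[0,0,-0.1,0,1],[0,0,-0.1,0,1],[0,0,-0.1,0,1]])

```text
clock: 17.25
ee_pos: [0.6102, -0.0178, 0.1512]
eef_rot: [-180.0, 0.0, -6.9]
force: [-0.4, -0.7, -5.9]
gripper_width: 0.283
```

```bash
python3 -c "
from h import *
print(st()['ee_pos'],st()['force'],st()['gripper_width']); snap('w13'); print(to(.5307,.1748,.15,-96.9))"
```

```text
[ 0.61019833 -0.01776647  0.1512482 ] [-0.41087588 -0.71456077 -5.91117778] 0.28255708777984406
[-0.1012, -0.1815, 0.0004, np.float64(-0.01), ('j6', 84.8)]
```

View pics/w13.png

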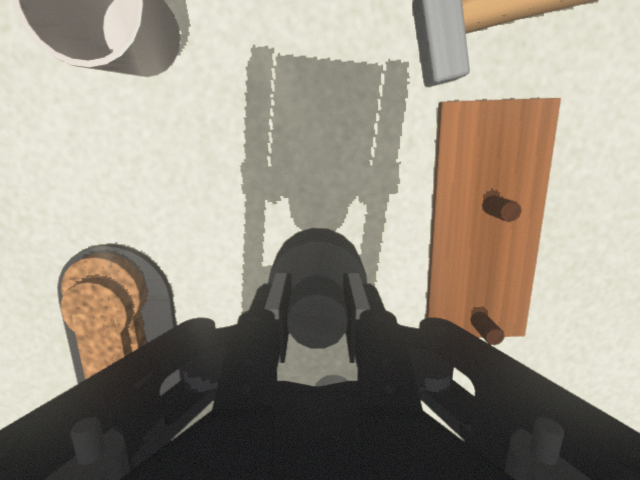

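```bash
cat > f8.py <<'E'
from fit import *
z0=.1512-.0535
W=[(circ(0,.025,0,360,60)[:-1],z0,z0+.028),(circ(0,.013,0,360,40)[:-1],z0+.038,z0+.06)]
m,im=load('w13'); v=np.zeros((480,640)); v[200:275,250:380]=1; v[200:350,285:345]=1; v[230:285,230:262]=0
g=(im.max(2)<105).astype(np.uint8)
k=comp(g*v.astype(np.uint8),(320,260))
p,c=fit([(m,k,v)],W,[.61,-.017,0]); print(p,c)
overlay('w13',[(W,p)],'o13')
E
python3 f8.py
```

```text
[ 0.60751274 -0.01704528  0.04027781] 199.48237219024475
```

View pics/o13.png

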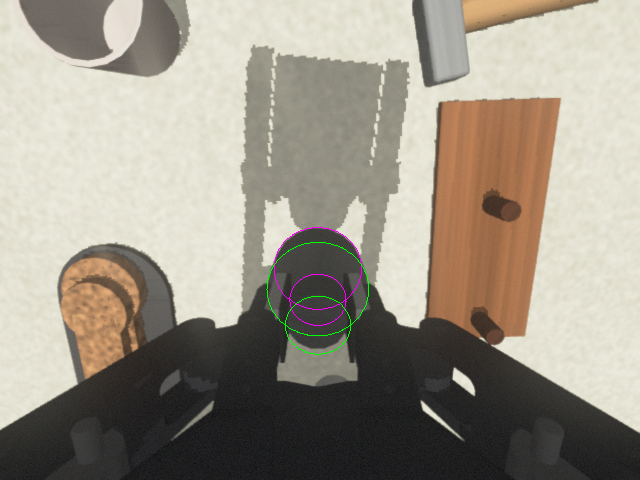

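>>> send_rows(series=[[-0.016,-0.03,0,0,1],[-0.034,-0.062,0,0,1],[-0.052,-0.094,0,0,1],[-0.07,-0.126,0,0,1],[-0.088,-0.158,0,0,1],[-0.097,-0.176,0.01,0,1],[-0.1,-0.1815,0.03,0,1],[-0.1,-0.1815,0.05,0,1],[-0.1,-0.1815,0.055,0,1],[-0.1,-0.1815,0.055,0,1],[-0.1,-0.1815,0.055,0,1]])

```text
clock: 18.22
ee_pos: [0.5327, 0.1739, 0.0958]
eef_rot: [180.0, 0.1, -6.9]
force: [-0.1, 0.2, -5.2]
gripper_width: 0.281
```

```bash
python3 -c "
from h import *
print(st()['ee_pos']); snap('w14'); print(to(.5313,.1748,.088,-96.9))"
```

```text
[0.5327002  0.17392678 0.09578878]
[-0.0024, -0.0006, 0.0088, np.float64(-0.06), ('j6', 103.6)]
```

View pics/w14.png

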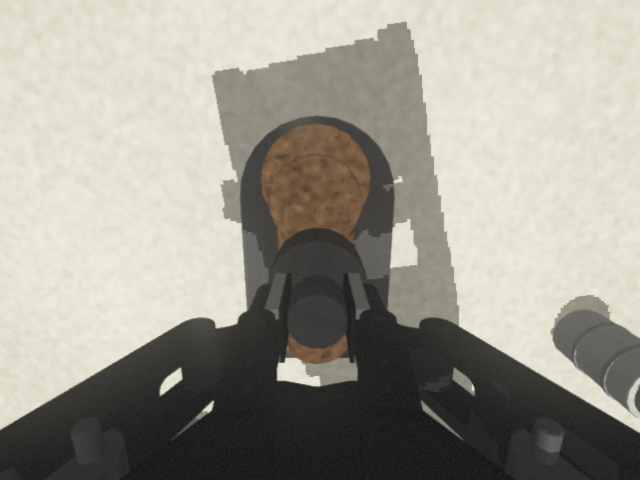

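Weight centred across the small sole (mid-column ≈317). Lower it.

>>> send_rows(series=[[-0.0015,-0.0005,0.003,0,1],[-0.0015,-0.0005,0.006,0,1],[-0.0015,-0.0005,0.006,0,1],[-0.0015,-0.0005,0.006,0,1]])

```text
clock: 18.6
ee_pos: [0.5319, 0.1748, 0.091]
eef_rot: [-180.0, -0.0, -6.9]
force: [-0.0, 0.1, -5.1]
gripper_width: 0.282
```

>>> send_rows(series=[[0,0,0.002,0,1],[0,0,0.002,0,1],[0,0,0.002,0,1]])

```text
clock: 18.85
ee_pos: [0.5318, 0.175, 0.0888]
eef_rot: [180.0, 0.0, -6.9]
force: [0.4, 0.1, -6.9]
gripper_width: 0.282
```

>>> send_rows(series=[[0,0,0.0015,0,1],[0,0,0.0015,0,1],[0,0,0.0015,0,1]])

```text
clock: 19.1
ee_pos: [0.532, 0.175, 0.0879]
eef_rot: [-180.0, -0.0, -6.9]
force: [-1.6, -0.3, -0.2]
gripper_width: 0.285
```

>>> send_rows(series=[[0,0,0,0,0.65],[0,0,0,0,0.6],[0,0,0,0,0.55],[0,0,0,0,0.55],[0,0,-0.01,0,0.55],[0,0,-0.03,0,0.5],[0,0,-0.06,0,0.3],[0,0,-0.1,0,0.1],[0,0,-0.14,0,0.1],[0,0,-0.16,0,0.1],[0,0,-0.16,0,0.1],[0,0,-0.16,0,0.1]])

```text
clock: 20.1
ee_pos: [0.5326, 0.1752, 0.2496]
eef_rot: [-179.9, -0.2, -6.9]
force: [-0.4, -0.2, -0.2]
gripper_width: 0.903
```

```bash
cat > f9.py <<'E'
from fit import *
import sys
print(st()['ee_pos'],st()['gripper_width']); m,im=snap('w15')
p=(.5307,.1748,np.radians(-6.9)); u,v=240,110; S=4
c=cv2.convertScaleAbs(cv2.resize(im[v:v+180,u:u+150,::-1],None,fx=S,fy=S,interpolation=cv2.INTER_CUBIC),alpha=1.8); c2=c.copy()
C=lambda r:circ(0,r,0,360,60)[:-1]
for o,z,col in((LARGE,.022,(0,255,0)),(SMALL,.034,(255,0,255)),(PLATE,.008,(255,255,0)),(C(.025),.062,(0,0,255)),(C(.025),.034,(0,0,255)),(C(.013),.094,(0,255,255))):
    q=(proj(m,place(o,p,z))-[u,v]+.5)*S-.5
    cv2.polylines(c2,[np.round(q).astype(np.int32)],True,col,1)
cv2.imwrite('pics/z15.png',cv2.resize(np.hstack([c,c2]),None,fx=.66,fy=.66))
E
python3 f9.py
```

```text
[0.53258657 0.17515888 0.24956818] 0.9028601741716185
```

View pics/z15.png

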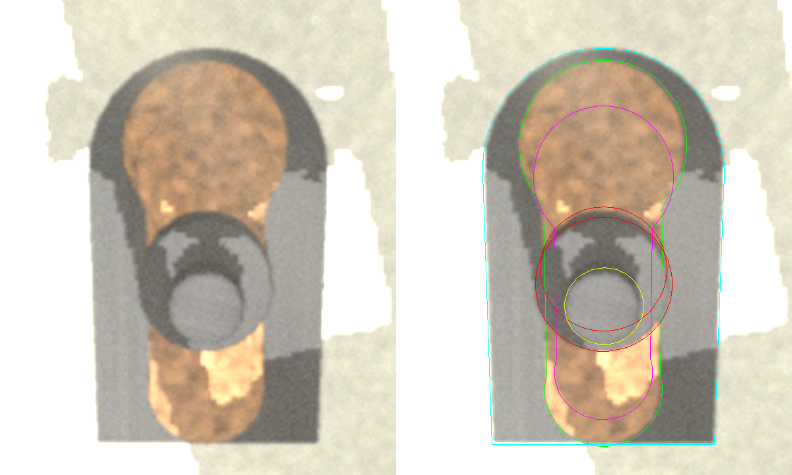

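View pics/w15.png

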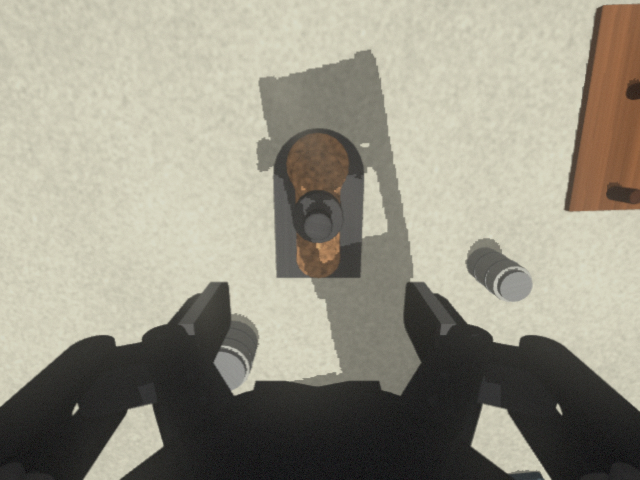

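Run:
```python
from fit import *
m,im=load('w14'); p=(.5307,.1748,np.radians(-6.9)); u,v=230,110;S=4
c=cv2.convertScaleAbs(cv2.resize(im[v:v+150,u:u+180,::-1],None,fx=S,fy=S,interpolation=cv2.INTER_CUBIC),alpha=2); c2=c.copy()
for o,z,col in((LARGE,.022,(0,255,0)),(SMALL,.034,(255,0,255)),(PLATE,.008,(255,255,0))):
    q=(proj(m,place(o,p,z))-[u,v]+.5)*S-.5
    cv2.polylines(c2,[np.round(q).astype(np.int32)],True,col,1)
cv2.imwrite('pics/z14.png',cv2.resize(np.hstack([c,c2]),None,fx=.55,fy=.55))
# tins & board estimates
m5,_=load('w15');m6,_=load('w6');m1,_=load('w1');m2,_=load('w2')
```

```text
(no output)
```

View pics/z14.png

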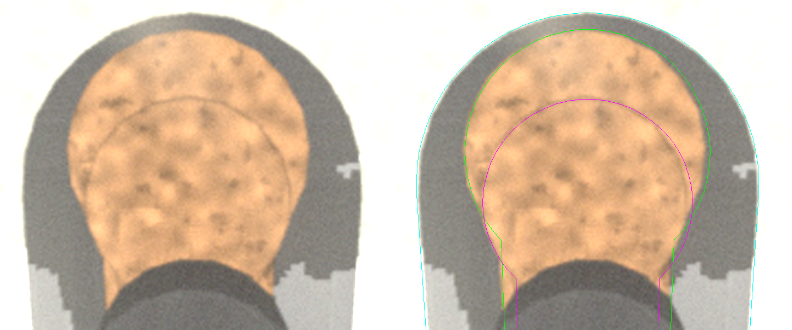

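```bash
cat > f10.py <<'E'
from fit import *
V=[]
for n,s,box in(('w7',(535,250),(150,345,470,639)),('w13',(470,200),(85,325,400,590)),('w12',(500,200),(70,322,440,639))):
    m,im=load(n); v=np.zeros((480,640)); v[box[0]:box[1],box[2]:box[3]]=1
    b=brown(im,60)|((im.max(2)<70).astype(np.uint8)); 
    k=comp((b*v).astype(np.uint8),s)
    if n=='w13': v[315:]=0
    if n=='w12': v[:,:]=v; v[310:]=0
    p,c=fit([(m,k,v)],[(BOARD,0,.009)],[.561,-.155,-.09]); print(n,p,np.degrees(p[2]),c); V.append((m,k,v))
    overlay(n,[([(BOARD,0,.009),(circ(-.052,.008,0,360),.009,.039),(circ(.052,.008,0,360),.009,.039)],p)],'o_'+n)
print(fit(V,[(BOARD,0,.009)],[.561,-.155,-.09]))
E
python3 f10.py
```

```text
w7 [ 0.56126513 -0.155515   -0.09780439] -5.603779001100277 282.4945216226954
w13 [ 0.5599403  -0.15555119 -0.08486842] -4.8626024011131195 86.86892951619998
w12 [ 0.55969787 -0.15526429 -0.08872618] -5.08363592986969 111.32624174092717
(array([ 0.56003421, -0.15537677, -0.08952161]), np.float64(534.6003599838054))
```

View pics/o_w7.png

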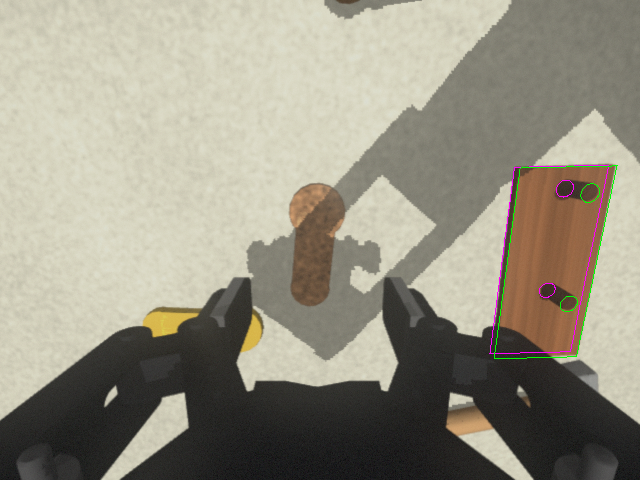

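View pics/o_w13.png

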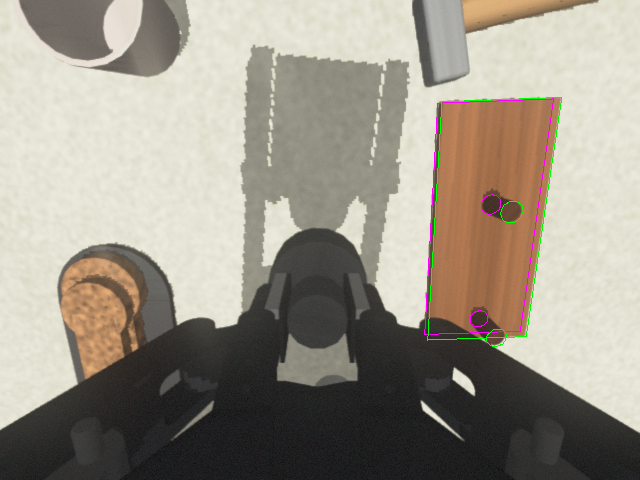

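Run:
```python
from h import *
m1,_=load('w1');m2,_=load('w2');m6,_=load('w6');m15,_=load('w15')
print(tri([m1,m2],[(379.5,43),(290.5,57.5)]),onz(m1,(379.5,43),.06),onz(m2,(290.5,57.5),.06))
print('nt',tri([m6,m15],[(80.5,134.5),(514,284.5)]),onz(m6,(80.5,134.5),.07),onz(m15,(514,284.5),.07))
print(to(.370,.303,.13,-96.9))
```

```text
[0.36820653 0.30289789 0.05372622] [[0.36993994 0.30183618 0.06      ]] [[0.36955265 0.30335821 0.06      ]]
nt [ 0.43863276 -0.01346764  0.06443567] [[ 0.43916179 -0.00957447  0.07      ]] [[ 0.44147445 -0.01032956  0.07      ]]
[-0.1759, -0.1076, 0.1176, np.float64(-0.01), ('j6', 103.7)]
```

>>> send_rows(series=[[-0.03,-0.018,0,0,0],[-0.06,-0.036,0,0,0],[-0.09,-0.055,0.02,0,0],[-0.12,-0.073,0.04,0,0],[-0.15,-0.092,0.06,0,0],[-0.175,-0.107,0.08,0,0],[-0.176,-0.1075,0.088,0,0],[-0.176,-0.1075,0.088,0,0],[-0.176,-0.1075,0.088,0,0],[-0.176,-0.1075,0.088,0,0]])

```text
clock: 20.98
ee_pos: [0.3712, 0.3026, 0.1595]
eef_rot: [180.0, -0.0, -7.0]
force: [0.3, 0.5, 0.4]
gripper_width: 1.003
```

```bash
python3 -c "
from h import *
print(st()['ee_pos'],st()['eef_rot'],st()['joint_pos']); snap('w16')"
```

```text
[0.37122521 0.30258378 0.15954432] [ 1.79998908e+02 -3.71898354e-02 -6.95548111e+00] [ 2.58216746e+01  1.24200344e+01  1.04882523e+02 -2.36978469e-02
  6.26667675e+01  1.22788032e+02]
```

View pics/w16.png

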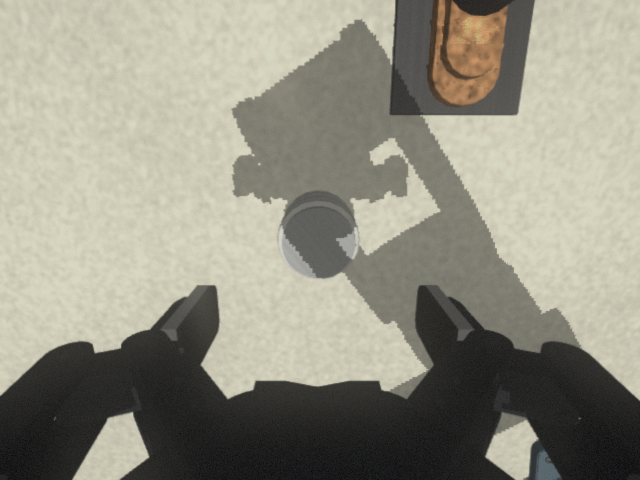

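Run:
```python
from fit import *
m,im=load('w16'); print(onz(m,(318.5,240.5),.06),onz(m,[(278.5,240),(358.5,240)],.06), onz(m,[(318,202),(318,278.5)],.06))
C=[(circ(0,.03,0,360,60)[:-1],0,.06)]
overlay('w16',[(C,(.3705,.3025,0))],'o16')
a=cv2.imread('pics/o16.png')[170:300,250:390]; cv2.imwrite('pics/z16.png',cv2.convertScaleAbs(cv2.resize(a,None,fx=4,fy=4),alpha=1.5))
```

```text
[[0.37203325 0.30192564 0.06      ]] [[0.37583975 0.32980141 0.06      ]
 [0.36895382 0.27395676 0.06      ]] [[0.39925368 0.29895375 0.06      ]
 [0.34347008 0.30577029 0.06      ]]
```

View pics/z16.png

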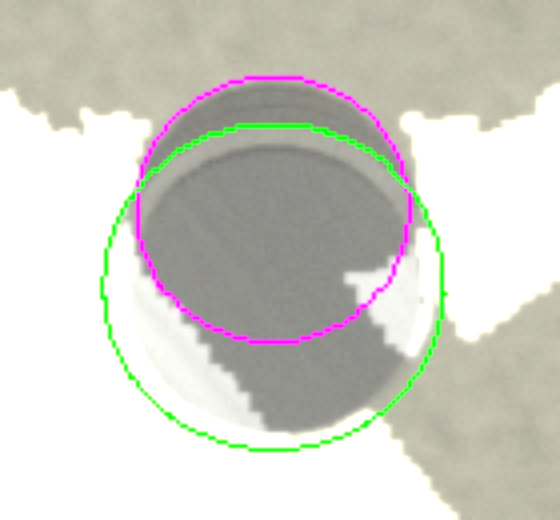

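>>> send_rows(series=[[0,0.0005,0.03,0,0],[0,0.0005,0.065,0,0],[0,0.0005,0.1,0,0],[0,0.0005,0.12,0,0],[0,0.0005,0.1215,0,0],[0,0.0005,0.1215,0,0.2],[0,0.0005,0.1215,0,0.3],[0,0.0005,0.1215,0,0.5],[0,0.0005,0.1215,0,1],[0,0.0005,0.1215,0,1],[0,0.0005,0.1215,0,1]])

```text
clock: 21.95
ee_pos: [0.3719, 0.303, 0.0398]
eef_rot: [-179.9, -0.2, -6.9]
force: [0.8, -1.2, 7.0]
gripper_width: 0.684
```

>>> send_rows(series=[[0,0,-0.01,0,1],[0,0,-0.03,0,1],[0,0,-0.06,0,1],[0,0,-0.09,0,1],[0,0,-0.115,0,1],[0,0,-0.115,0,1],[0,0,-0.115,0,1]])

```text
clock: 22.53
ee_pos: [0.3707, 0.3029, 0.1548]
eef_rot: [-179.9, -0.2, -6.9]
force: [0.2, -0.0, -2.4]
gripper_width: 0.684
```

```bash
python3 -c "
from h import *
print(st()['ee_pos'],st()['force'],st()['gripper_width']); snap('w17'); print(to(.5600,-.1554,.15,-95.1))"
```

```text
[0.37065914 0.30294156 0.15484503] [ 0.23001089 -0.04074028 -2.4460698 ] 0.683892973436261
[0.244, 0.4316, 0.0032, np.float64(-1.81), ('j6', 122.8)]
```

View pics/w17.png

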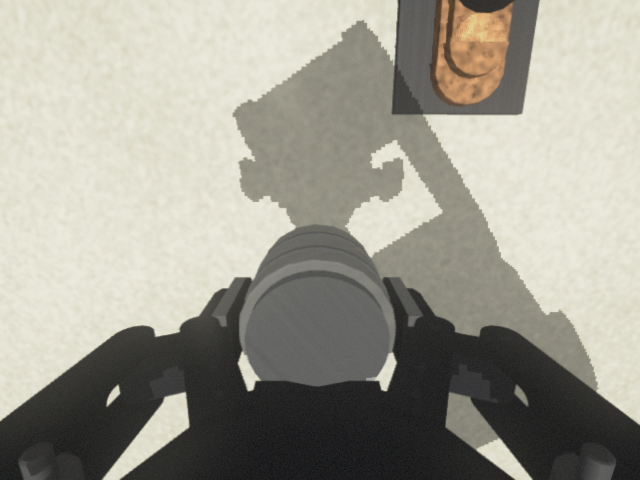

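Run:
```python
from fit import *
m,im=load('w17')
for h in(.054,.06):
    z=.1548-.0398+h
    print(onz(m,(318,337),z),onz(m,[(318,261)],z)-[.03*np.cos(.12),-.03*np.sin(.12),0])
    z0=z-h; print('bottom edge',onz(m,(318,225),z0)-[.03*np.cos(.12),-.03*np.sin(.12),0])
```

```text
[[0.36767212 0.30352358 0.169     ]] [[0.36795972 0.30347041 0.169     ]]
bottom edge [[0.36773642 0.30341959 0.115     ]]
[[0.37148549 0.30307006 0.175     ]] [[0.37012805 0.30321626 0.175     ]]
bottom edge [[0.36773642 0.30341959 0.115     ]]
```

>>> send_rows(series=[[0.012,0.022,0,0,1],[0.03,0.053,0,0,1],[0.048,0.085,0,0,1],[0.066,0.117,0,0,1],[0.084,0.149,0,0,1],[0.102,0.181,0,0,1],[0.12,0.213,0,0,1],[0.138,0.245,0,0,1],[0.156,0.277,0,0,1],[0.174,0.309,0,0,1],[0.192,0.341,0,0,1],[0.21,0.373,0,-0.5,1],[0.226,0.4,0,-1,1],[0.24,0.422,0,-1.8,1],[0.245,0.4316,0.01,-1.8,1],[0.245,0.4316,0.02,-1.8,1],[0.245,0.4316,0.03,-1.8,1],[0.245,0.4316,0.03,-1.8,1],[0.245,0.4316,0.03,-1.8,1]])

```text
clock: 24.17
ee_pos: [0.5595, -0.1534, 0.121]
eef_rot: [-179.9, 0.2, -5.0]
force: [0.8, 0.6, -2.0]
gripper_width: 0.69
```

```bash
python3 -c "
from h import *
print(st()['ee_pos'],st()['eef_rot'],st()['gripper_width']); snap('w18'); print(to(.5612,-.1555,.049,-95.1))"
```

```text
[ 0.5595287  -0.15343493  0.12101105] [-179.88566702    0.24490685   -5.04549974] 0.689832684046242
[0.0011, 0.0017, 0.0731, np.float64(0.07), ('j6', 68.7)]
```

View pics/w18.png

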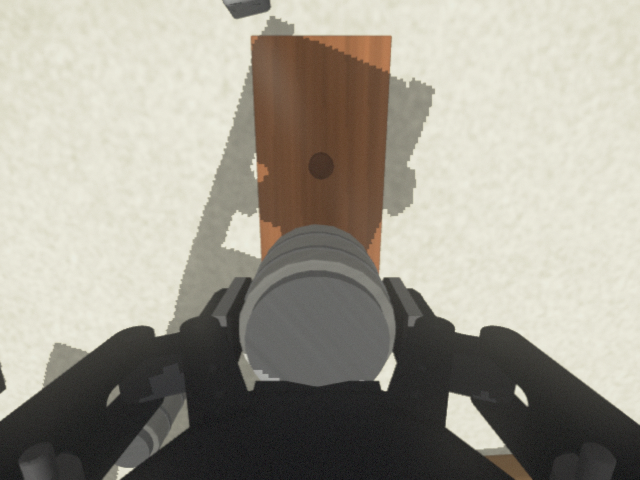

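>>> send_rows(series=[[0.001,0.0017,0.02,0,1],[0.001,0.0017,0.045,0,1],[0.001,0.0017,0.062,0,1],[0.001,0.0017,0.067,0,1],[0.001,0.0017,0.067,0,1],[0.001,0.0017,0.067,0,1]])

```text
clock: 24.72
ee_pos: [0.5626, -0.157, 0.0567]
eef_rot: [180.0, -0.1, -5.1]
force: [-0.1, -0.4, -1.6]
gripper_width: 0.684
```

```bash
python3 -c "
from h import *
print(st()['ee_pos'],st()['force']); snap('w19'); print(to(.5612,-.1555,.049,-95.1))
m,im=load('w19')
p=np.array([.56,-.1554]);d=np.array([np.cos(-.089),np.sin(-.089)])
print(proj(m,[[*(p+.052*d),.039],[*(p+.044*d),.009],[*(p+.06*d),.039]]))"
```

```text
[ 0.56261506 -0.15698352  0.05674334] [-0.13538602 -0.38717678 -1.55823341]
[-0.002, -0.0017, 0.0083, np.float64(0.02), ('j6', 68.5)]
[[315.1080531  186.75627901]
 [315.37805179 194.70400984]
 [315.07095905 167.69430378]]
```

View pics/w19.png

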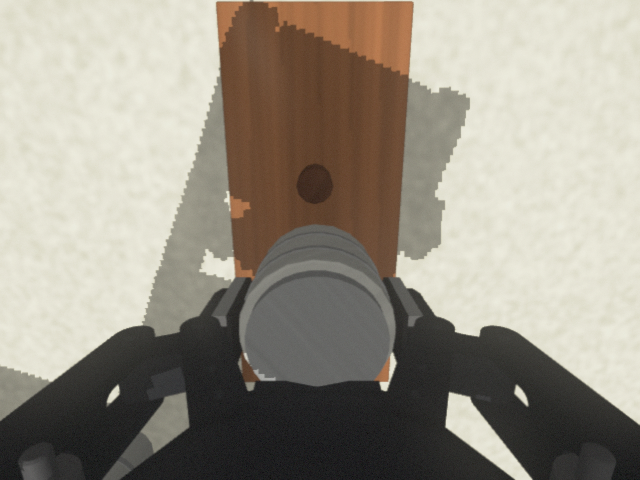

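>>> send_rows(series=[[-0.001,-0.001,0.003,0,1],[-0.001,-0.001,0.006,0,1],[-0.001,-0.001,0.006,0,1],[-0.001,-0.001,0.006,0,1]])

```text
clock: 25.1
ee_pos: [0.5612, -0.1562, 0.05]
eef_rot: [180.0, -0.0, -5.1]
force: [1.0, 0.5, -1.7]
gripper_width: 0.685
```

>>> send_rows(series=[[0,0,0.001,0,1],[0,0,0.002,0,1],[0,0,0.002,0,1],[0,0,0.002,0,1]])

```text
clock: 25.43
ee_pos: [0.5614, -0.1564, 0.0489]
eef_rot: [180.0, -0.0, -5.1]
force: [-2.2, 0.4, 4.9]
gripper_width: 0.688
```

Contact. Release and rise.

>>> send_rows(series=[[0,0,0,0,0.25],[0,0,0,0,0.15],[0,0,0,0,0.05],[0,0,0,0,0],[0,0,0,0,0],[0,0,-0.02,0,0],[0,0,-0.06,0,0],[0,0,-0.1,0,0],[0,0,-0.14,0,0],[0,0,-0.18,0,0],[0,0,-0.2,0,0],[0,0,-0.2,0,0],[0,0,-0.2,0,0]])

```text
clock: 26.52
ee_pos: [0.5618, -0.1565, 0.2493]
eef_rot: [179.9, -0.2, -5.1]
force: [0.3, 0.3, 0.2]
gripper_width: 1.005
```

```bash
cat > f11.py <<'E'
from fit import *
print(st()['ee_pos']); m,im=snap('w20'); print(to(.440,-.010,.16,-95.1))
p=(.5600,-.1554,np.radians(-5.1))
T=[(circ(0,.03,0,360,60)[:-1],.009,.069)]
overlay('w20',[(T,p),([(BOARD,0,.009),(circ(-.052,.008,0,360),.009,.039),(circ(.052,.008,0,360),.009,.039)],p)],'o20')
E
python3 f11.py
```

```text
[ 0.56175716 -0.15649881  0.24926426]
[-0.1334, -0.1347, 0.0874, np.float64(-0.01), ('j6', 68.6)]
```

View pics/o20.png

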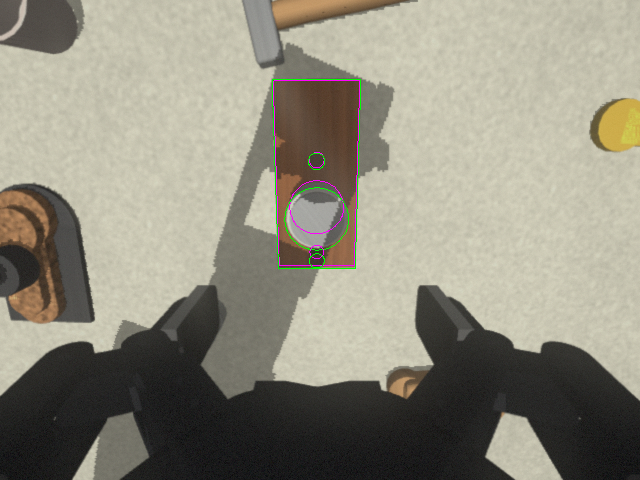

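Run:
```python
import cv2,numpy as np
a=cv2.imread('pics/o20.png');b=cv2.imread('pics/w20.png')
f=lambda x:cv2.convertScaleAbs(cv2.resize(x[130:280,260:370],None,fx=3.5,fy=3.5,interpolation=cv2.INTER_CUBIC),alpha=2)
cv2.imwrite('pics/z20.png',np.hstack([f(b),f(a)]))
```

```text
(no output)
```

View pics/z20.png

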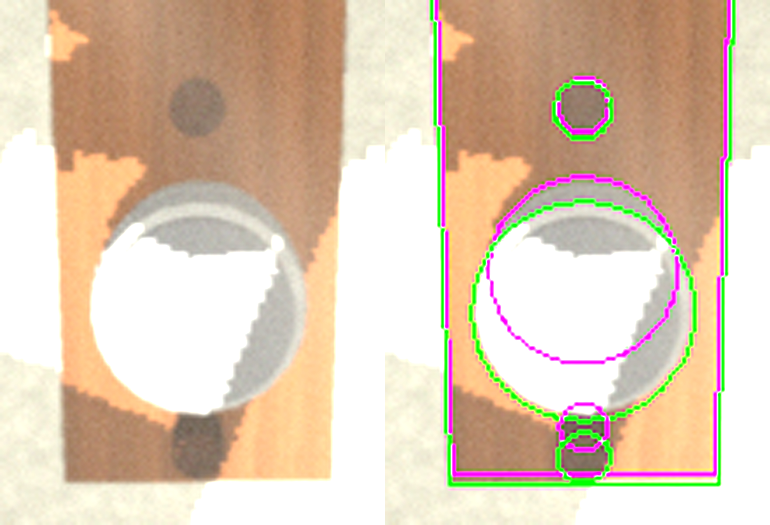

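>>> send_rows(series=[[-0.03,-0.03,0,0,0.1],[-0.058,-0.058,0.01,0,0.1],[-0.086,-0.086,0.03,0,0.2],[-0.112,-0.113,0.05,0,0.2],[-0.132,-0.133,0.07,0,0.2],[-0.133,-0.1345,0.085,0,0.2],[-0.133,-0.1345,0.085,0,0.2],[-0.133,-0.1345,0.085,0,0.2]])

```text
clock: 27.23
ee_pos: [0.4396, -0.01, 0.1614]
eef_rot: [-180.0, 0.2, -5.1]
force: [0.2, 0.1, -0.3]
gripper_width: 0.797
```

```bash
python3 -c "
from fit import *
print(st()['ee_pos'],st()['eef_rot']); snap('w21')
T=[(circ(0,.02,0,360,60)[:-1],0,.07)]
overlay('w21',[(T,(.44,-.0105,0))],'o21')"
```

```text
[ 0.43961626 -0.01002237  0.16138698] [-179.97077906    0.21337161   -5.07076852]
```

View pics/o21.png

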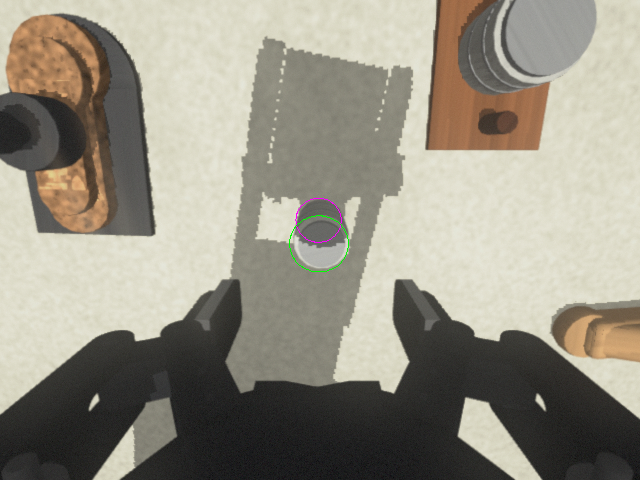

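>>> send_rows(series=[[0.0005,0.0005,0.03,0,0.2],[0.0005,0.0005,0.065,0,0.2],[0.0005,0.0005,0.1,0,0.2],[0.0005,0.0005,0.118,0,0.2],[0.0005,0.0005,0.119,0,0.2],[0.0005,0.0005,0.119,0,0.4],[0.0005,0.0005,0.119,0,0.5],[0.0005,0.0005,0.119,0,0.7],[0.0005,0.0005,0.119,0,1],[0.0005,0.0005,0.119,0,1],[0.0005,0.0005,0.119,0,1]])

```text
clock: 28.2
ee_pos: [0.443, -0.0116, 0.0455]
eef_rot: [179.9, -0.3, -5.1]
force: [0.3, -0.6, 6.8]
gripper_width: 0.452
```

>>> send_rows(series=[[0,0,-0.01,0,1],[0,0,-0.03,0,1],[0,0,-0.06,0,1],[0,0,-0.09,0,1],[0,0,-0.115,0,1],[0,0,-0.115,0,1],[0,0,-0.115,0,1]])

```text
clock: 28.78
ee_pos: [0.4421, -0.0111, 0.1606]
eef_rot: [180.0, -0.3, -5.1]
force: [-0.5, 0.1, -1.6]
gripper_width: 0.454
```

```bash
python3 -c "
from fit import *
s=st();print(s['ee_pos'],s['eef_rot'],s['force'],s['gripper_width']); m,im=snap('w22')
print(to(.6556,-.1639,.16,-95.1))
z0=s['ee_pos'][2]-.043
T=[(circ(0,.02,0,360,60)[:-1],z0,z0+.07)]
overlay('w22',[(T,(s['ee_pos'][0],s['ee_pos'][1],0))],'o22')"
```

```text
[ 0.44213822 -0.01112873  0.16060599] [179.95273119  -0.26192234  -5.10386027] [-0.48952038  0.12151535 -1.59035337] 0.4537029866103749
[0.2273, 0.1333, -0.0005, np.float64(-0.01), ('j6', 79.2)]
```

View pics/o22.png

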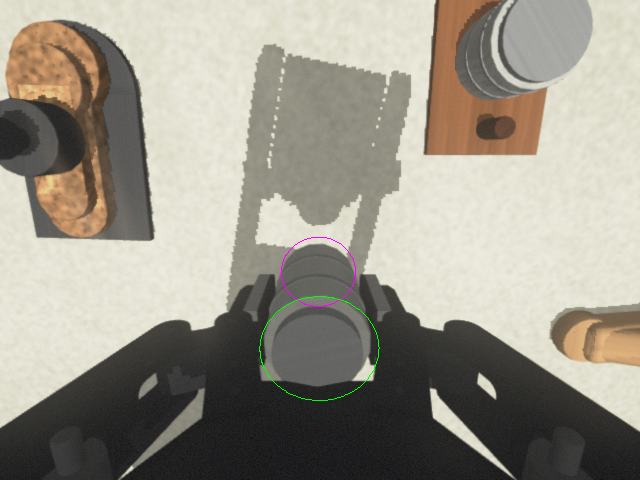

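>>> send_rows(series=[[0.015,0.009,0,0,1],[0.045,0.026,0,0,1],[0.075,0.044,0,0,1],[0.105,0.062,0,0,1],[0.135,0.08,0,0,1],[0.165,0.098,0,0,1],[0.195,0.115,0,0,1],[0.22,0.129,0,0,1],[0.2285,0.133,0.01,0,1],[0.2285,0.133,0.03,0,1],[0.2285,0.133,0.05,0,1],[0.2285,0.133,0.06,0,1],[0.2285,0.133,0.06,0,1],[0.2285,0.133,0.06,0,1]])

```text
clock: 30.0
ee_pos: [0.6558, -0.1631, 0.0973]
eef_rot: [-179.9, 0.2, -5.1]
force: [-0.3, 0.3, -0.9]
gripper_width: 0.457
```

```bash
python3 -c "
from fit import *
s=st();print(s['ee_pos'],s['eef_rot'],s['force'],s['gripper_width']); m,im=snap('w23')
print(to(.657,-.1640,.0545,-95.1))
overlay('w23',[([(BOARD,0,.009)],(.56,-.1554,np.radians(-5.1)))],'o23')"
```

```text
[ 0.65578774 -0.16310727  0.09731844] [-179.93808285    0.18517426   -5.1000247 ] [-0.31499863  0.27760699 -0.94135875] 0.4570012008428291
[0.0003, 0.0005, 0.0443, np.float64(0.0), ('j6', 71.7)]
```

View pics/o23.png

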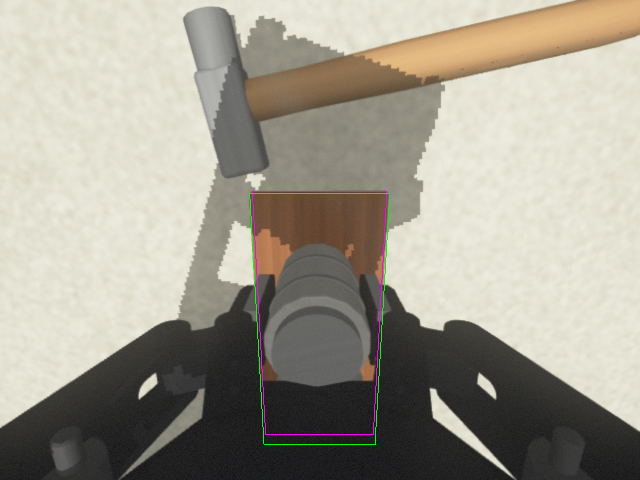

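>>> send_rows(series=[[0.0005,0.0005,0.015,0,1],[0.0005,0.0005,0.03,0,1],[0.0005,0.0005,0.038,0,1],[0.0005,0.0005,0.0395,0,1],[0.0005,0.0005,0.0395,0,1],[0.0005,0.0005,0.0395,0,1]])

```text
clock: 30.55
ee_pos: [0.658, -0.1645, 0.0605]
eef_rot: [180.0, -0.1, -5.1]
force: [1.3, 0.4, -0.4]
gripper_width: 0.455
```

>>> send_rows(series=[[-0.0005,0,0.002,0,1],[-0.0005,0,0.004,0,1],[-0.0005,0,0.004,0,1],[-0.0005,0,0.004,0,1]])

```text
clock: 30.88
ee_pos: [0.6568, -0.1643, 0.0554]
eef_rot: [180.0, -0.0, -5.1]
force: [-0.3, 1.0, -0.4]
gripper_width: 0.451
```

>>> send_rows(series=[[0,0,0.001,0,1],[0,0,0.001,0,1],[0,0,0.001,0,1]])

```text
clock: 31.13
ee_pos: [0.657, -0.1644, 0.0546]
eef_rot: [180.0, -0.0, -5.1]
force: [-1.1, 0.6, 0.4]
gripper_width: 0.452
```

>>> send_rows(series=[[0,0,0.001,0,1],[0,0,0.001,0,1],[0,0,0.001,0,1]])

```text
clock: 31.38
ee_pos: [0.657, -0.1644, 0.0546]
eef_rot: [180.0, -0.0, -5.1]
force: [-1.2, 0.6, 7.1]
gripper_width: 0.455
```

Firm contact (7 N). Release and rise.

>>> send_rows(series=[[0,0,-0.001,0,0.5],[0,0,-0.001,0,0.45],[0,0,-0.001,0,0.4],[0,0,-0.001,0,0.35],[0,0,-0.001,0,0.3],[0,0,-0.02,0,0.3],[0,0,-0.06,0,0.3],[0,0,-0.1,0,0.3],[0,0,-0.14,0,0.3],[0,0,-0.18,0,0.3],[0,0,-0.2,0,0.3],[0,0,-0.2,0,0.3],[0,0,-0.2,0,0.3]])

```text
clock: 32.47
ee_pos: [0.6575, -0.1645, 0.255]
eef_rot: [179.9, -0.2, -5.1]
force: [-0.2, 0.7, -2.0]
gripper_width: 0.7
```

```bash
cat > f12.py <<'E'
from fit import *
s=st();print(s['ee_pos'],s['force'],s['clock']); m,im=snap('w24')
p=(.5600,-.1554,np.radians(-5.1))
overlay('w24',[([(circ(0,.03,0,360,60)[:-1],.009,.069),(circ(.096,.02,0,360,60)[:-1],.009,.079)],p),([(BOARD,0,.009),(circ(-.052,.008,0,360),.009,.039),(circ(.052,.008,0,360),.009,.039)],p)],'o24')
a=cv2.imread('pics/o24.png');b=cv2.imread('pics/w24.png')
f=lambda x:cv2.convertScaleAbs(cv2.resize(x[150:380,240:400],None,fx=2.4,fy=2.4,interpolation=cv2.INTER_CUBIC),alpha=1.6)
cv2.imwrite('pics/z24.png',np.hstack([f(b),f(a)]))
snap('s24','scene');snap('d24','side')
E
python3 f12.py
```

```text
[ 0.65746209 -0.16452106  0.25502831] [-0.18694311  0.68256451 -1.95410267] 32.4667
```

View pics/z24.png

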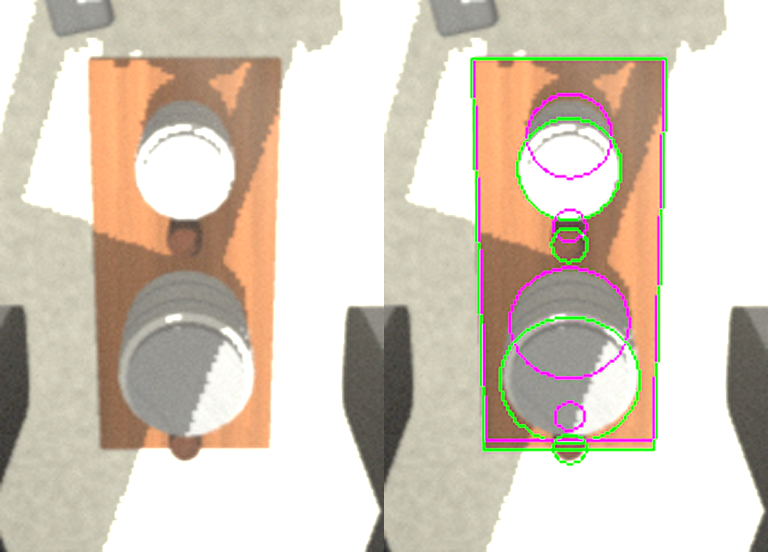

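View pics/s24.png

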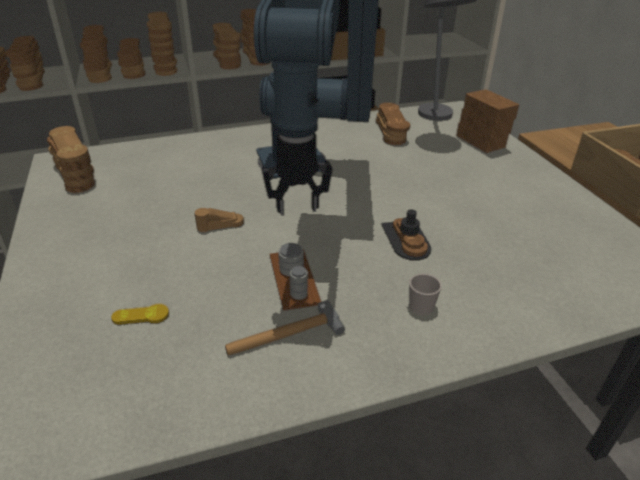

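View pics/d24.png

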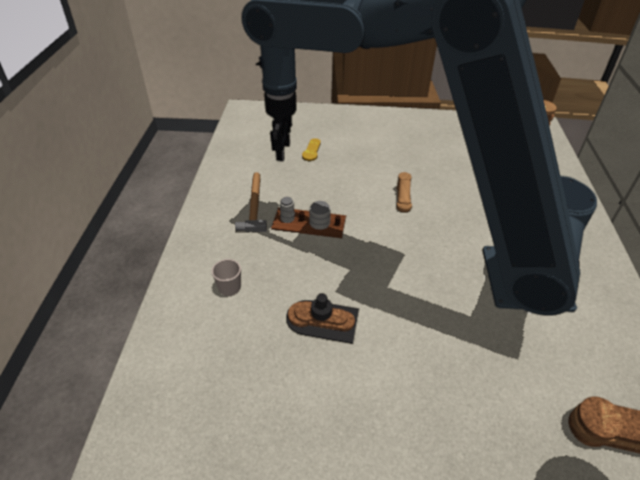

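All the parts stand as wanted, and the hammer, last, pot and yellow sole are unmoved in both overview pictures. The gripper is clear of everything, so I'm handing in.

```bash
python3 -c "
from bench import r
print(r.finish_job())"
```

```text
the job is handed in; nothing more can be done
None
```

The bench is set up as asked and I handed the job in at about 32.6 s of the 139 s. I placed the parts in the order asked: the stack on the plate first, then the wide tin, then the narrow tin.

**Stack on the plate:** Fitted from the wrist camera, the large sole lies within about 1 mm and 0.5° of the plate's middle and axis. The small sole and the weight matched their expected outlines to about 1 mm. Both toes point to the round end.

**Tins on the board:** The wide tin stands between the pegs and the narrow tin behind the far peg. Both are upright and within about 1–2 mm of their places in the last overlay. The highest force reading I saw on the tool was about 7 N.

**Not touched:** The final scene and side pictures show the hammer, last, pot and yellow sole where they were, judged by eye. I released everything and the gripper stood clear, about 0.25 m up.

**What disagreed:** From two views, the tops of the weight and both tins measured 4–6 mm lower than the text says. Their outlines also looked slightly smaller than expected. I put this down to wrist-camera calibration and set the release heights by contact force instead.

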